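Close the scrap well of the prep board

ROBOT

A 6-joint arm with a two-finger parallel gripper is mounted at the origin on a cart in front of the work surface, level with it; the furniture and walls round the work are solid. World frame = base frame: x ahead of the robot, y to its left, z up, the work surface at z = 0. Lengths are in m, angles in rad, forces in N, time in s.
With the tool pointing down it reaches from about 0.325 to 0.875 m from the base axis. Payload 4.4 kg.
Tool frame: the origin (TCP) lies midway between the tips of the shut fingers; the grasp point (between the pads) lies 19 mm behind it; z points along the fingers, x is the direction in which the jaws open and shut, and the axes are right-handed (so a half turn about z gives the same grasp; the last joint's range is limited). The gripper opens to 85 mm and grips with 20 to 120 N. Pads are 22 mm wide; open, the fingers measure 114 mm over their backs; the gripper's body (76 mm by 85 mm) begins 54 mm behind the grasp point. The pads swing forward as they close: fully open they stand 13 mm farther back than shut.
Start: joints at [-1.308, 0.207, 1.542, -0, 1.393, -0.15], TCP at [0.231, -0.527, 0.231] pointing down, gripper open.
Joint ranges: [-2.73, 2.73], [-0.86, 2.22], [0.23, 2.46], [-1.11, 4.25], [0.08, 2.63], [-2.82, 2.82]. Speed limits (rad/s): [2.79, 2.79, 3.14, 3.14, 3.14, 3.14].

INTERFACE

Orientations are given as a unit quaternion [w, x, y, z].
In Python, from plant import monitor, viewer, robot gives the robot as it stands.
- The arm moves only by the tool drive_tool, never from a script. Its argument "steps" is a list that holds one entry, the list of rows, each a list of 7 numbers: the shift along the world's x, y, z in units of 15 cm (1.0 is 15 cm), then the turn, a rotation vector about the world's x, y, z in units of pi rad (1.0 is pi rad), then the finger opening in mm, from 0 to 85.4. A call has 1 to 10 rows; each row is the pose to reach, as a shift and turn from the pose commanded when the call began, turning the shorter way round; what a row does not reach only later rows make up. A row lasts 1/8 s, in which the tool goes at most 62.5 mm and 10.7 degrees, less where a joint would pass 70% of its speed; a pose out of reach is approached as far as the arm can. A call with a number of a shift or a turn outside -1 to 1 is refused whole. A call with a gripper value outside its range is refused whole. The fingers move at their own pace and stop on an object; "squeeze" is the grip in N (left out, the last holds). Time passes only in rows, so rows that repeat a pose let the fingers close. It gives the time, the measured TCP pose, the force and the opening at its end, in the units of the state.
- monitor.read_state(): the state, without advancing time (a new reading comes with each control period).
- viewer.get_image(name): name is "scene" or "top"; returns a dict with "pixels" (384x512x3 uint8, red, green, blue), "fx", "fy", "cx", "cy" (pixels), "rvec" (rotation vector, rad) and "tvec" (3), from world to camera coordinates, as OpenCV has them. Camera axes: x right, y down, z forward; pixel columns grow to the right and rows downward; lengths in m; the calibration is good to about 2 mm. A picture is of the moment at which its call begins. There is no depth.
- robot.job_done(): hands the job in, once; it reports no verdict.
The state is a dict: "clock": time; "joints": joint angles; "dq": joint speeds; "tau": joint torques, N m; "tool_pos": TCP position; "orientation": TCP orientation; "force": force on the tool from outside, world axes, zero at the start; "moment": the same for the moment, N m; "finger_gap": opening from 0.0 (shut) to 1.0 (fully open).
Only numpy, scipy, OpenCV 4.12 (cv2) and the standard library are available. Lean on these libraries where they do the work, as an engineer would, in place of code of your own. Each camera call takes 0.05 s, during which the arm holds its last target.

TASK

Take the wooden cover by its pull tab, draw it right out from under the low shelf, and let go of it on the worktop. Then take it by its grip bar, lay it flat on the empty end of the prep board's top, between the two rails and with the notched end towards the well, and slide it along (do not lower it into the well from above) until you feel it drop into the well with its notch over the key; leave it lying level there, fully home, and do not disturb the other things.

Things in the scene. Friction and masses are not known exactly. Their poses are not given: they have to be found in the camera images.
- cover: Flat wooden cover, stored flat under the low shelf, only its pull tab sticking out in front. Origin: centre of the plate's underside; z up, +x to the notched end. Plate 120 x 90 x 9 mm (x -60..60, y -45..45). Notch in the middle of the +x edge: 18 mm wide, 16 mm deep. Grip bar on top, pull tab at the -x end. 0.17 to 0.38 kg.
- cover_bar (a point): Middle of the top of the cover's grip bar, over the cover's origin, axes as the cover. The bar stands on the plate along y: 14 mm thick (x), 60 mm long (y), from z = 9 to z = 33 mm over the cover's underside. At the start it is 45 mm or more behind the shelf's front edge, out of reach.
- cover_tab (a point): Point in the cover's pull tab, axes as the cover, 92 mm to -x from the cover's origin and 13 mm above the underside. The tab is 40 mm wide (y), 8 mm thick, 9 to 17 mm above the cover's underside, and juts 45 mm out from the plate's -x edge (cover x -105..-60).
- board: Wooden prep board standing fixed on the range. Origin: middle of the underside of its base; z up, +x along it from the empty end to the end with the well. Its top, 292 x 130 mm, surface at z = 38 mm, sits on the base shifted by d along x, d between -20 and 20 mm, held stiffly; d is not reported: feel or see it. Side rails 94 mm apart (y -47..47), z up to 44 mm, run its whole length.
- board_land (a point): Point on the board's base frame (axes as the board, x = -85, y = 0, z = 38 mm): about the middle of the empty end of the top, a flat land at board x -145+d..-5+d between the rails.
- board_well (a point): Floor middle of the well if d = 0 (board x = 57, y = 0, z = 31 mm); truly it is d farther along x. Well: pocket 124 mm long (x -5+d..119+d), 94 mm wide, 7 mm deep, steep walls. Key: block 14 mm wide, as high as the top's surface, jutting 13 mm from the middle of the far (+x) wall; the cover's notch goes over it. Seated, the cover's origin is on the floor and its tab hangs 2 mm over the land.
- low_shelf: Fixed low dark wooden shelf on the worktop, 130 mm deep (x -65..65), 190 mm wide, top at z = 54 mm, underside at 42 mm, on two side panels 166 mm apart, open in front (-x, which faces right, towards the range). Origin: centre of its footprint on the worktop. The cover lies beneath, its plate's front edge 0 to 15 mm out from the shelf's front edge.
- tin: Bystander: tin 76 mm wide, 58 mm tall, stands on the low shelf; origin under its centre
- timer: Bystander: white square kitchen timer 66 x 66 x 54 mm, stands on the low shelf; origin under its centre
- salt_shaker: Bystander: white shaker 37 mm wide, 76 mm tall, on the worktop; origin under its centre
- pepper_shaker: Bystander: black shaker 37 mm wide, 76 mm tall, on the worktop; origin under its centre
- garlic: Bystander: garlic bulb about 60 mm, on the range behind the prep board; origin under its centre
- mug: Bystander: mug 86 mm wide, 99 mm tall, on the worktop; origin under its centre
- spice_jar: Bystander: spice jar 49 mm wide, 108 mm tall, on the worktop; origin under its centre
Mind the look-alikes: they are no part of the job. There is more than one size of the cover; the job needs the larger.

How it is judged:
By the outcome, as a careful person would: the job done as asked, in the order asked, and still so for the second after the job is handed in, with the robot touching nothing.
It also fails if it takes over 64 s, if anything falls off the work surface, if the arm or the gripper's body presses on something with over 40 N, if the wrist force passes 120 N, or if a joint passes its speed limit or range.

## Working session

There is one attempt and no reset: what is moved stays moved. The work goes in short steps, Python scripts to look and compute and a tool call to move; the robot and the scene stay as the last step left them, time stands still between calls to the robot, and variables do not carry over. Pictures are saved under pics/ and viewed, and the job is handed in when it is done.

Besides the shell and the picture viewer there is one more tool, called as name(argument=value, ...) on one line, values as JSON. drive_tool: Moves the arm, as the interface text tells. Shifts and turns lie within -1 to 1; 1 stands for 15 cm of shift or pi rad of turn. Its arguments: {"type":"object","properties":{"steps":{"type":"array","items":{"type":"array","items":{"type":"array","items":{"type":"number"}}}},"squeeze":{"type":"number"}},"required":["steps"]}

```bash
ls; mkdir -p pics
python3 - <<'E'
from plant import monitor, viewer, robot
import cv2,pickle
s=monitor.read_state();print({k:s[k] for k in s})
for n in("scene","top"):
    d=viewer.get_image(n);cv2.imwrite(f"pics/{n}0.png",d["pixels"][:,:,::-1]);pickle.dump(d,open(f"{n}0.pkl","wb"))
    print(n,{k:d[k] for k in d if k!="pixels"})
E
```

```text
pics
{'clock': 0.0, 'joints': array([-1.30849033e+00,  2.07461206e-01,  1.54304376e+00, -3.03764799e-05,
        1.39352159e+00, -1.50504465e-01]), 'dq': array([ 0.00022002, -0.00051804, -0.0014326 , -0.00094385, -0.00066695,
        0.00030552]), 'tau': array([-1.22276611e-03, -3.83035648e+01, -2.91597444e+01, -1.92335278e-04,
        1.04249004e-02, -3.36621355e-06]), 'tool_pos': array([ 0.23044776, -0.52591688,  0.23005982]), 'orientation': array([-7.99950317e-04,  8.37014980e-01, -5.47178621e-01, -9.17212376e-04]), 'force': array([-0.53515757,  0.17340715, -0.50061075]), 'moment': array([ 0.01490777, -0.02391126, -0.0305264 ]), 'finger_gap': 0.9939276996609278}
scene {'fx': 356.7818322458397, 'fy': 356.7818322458397, 'cx': 256.1477581049543, 'cy': 187.3799739582101, 'rvec': array([ 0.69805541, -2.54481812,  1.26996467]), 'tvec': array([0.52728108, 0.17665319, 1.12353395])}
top {'fx': 399.3679548588481, 'fy': 399.3679548588481, 'cx': 251.32532527131224, 'cy': 189.62585705924695, 'rvec': array([ 2.14745983, -2.14950026,  0.11288671]), 'tvec': array([0.09830985, 0.55870088, 1.42580995])}
```

View pics/scene0.png

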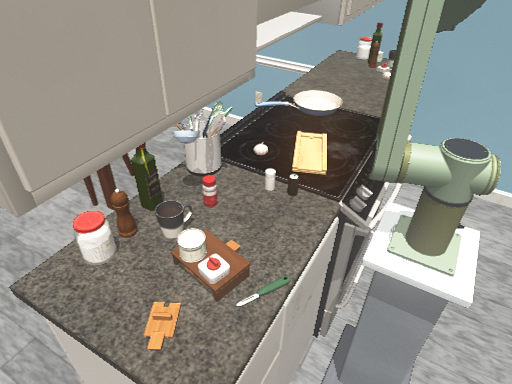

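View pics/top0.png

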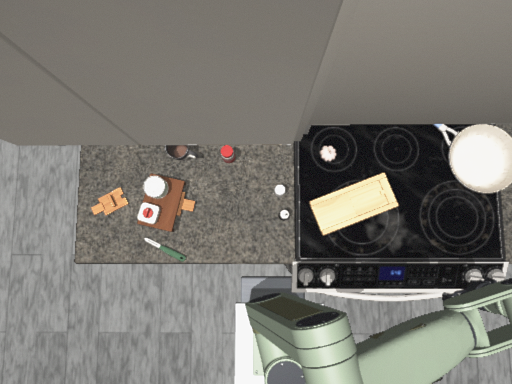

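The tab under the shelf is at about (188,205) in the top view and (232,245) in the scene view. There is a loose look-alike cover at (110,201) top / (160,322) scene. The job calls for the one under the shelf, so I'll check it in close crops.

```bash
cat > h.py <<'E'
import numpy as np,cv2,pickle
from plant import monitor, viewer, robot
def load(n):return pickle.load(open(n,"rb"))
def snap(n,tag):
    d=viewer.get_image(n);pickle.dump(d,open(f"{n}{tag}.pkl","wb"));return d
def K(d):return np.array([[d["fx"],0,d["cx"]],[0,d["fy"],d["cy"]],[0,0,1]])
def crop(d,box,s,f):
    u0,v0,u1,v1=box;im=d["pixels"][v0:v1,u0:u1,::-1]
    im=cv2.resize(im,None,fx=s,fy=s,interpolation=cv2.INTER_CUBIC).copy()
    for u in range((u0+9)//10*10,u1,10):
        cv2.putText(im,str(u),(int((u-u0+.5)*s),10),0,.35,(0,255,255),1);cv2.line(im,(int((u-u0+.5)*s),12),(int((u-u0+.5)*s),18),(0,255,255),1)
    for v in range((v0+9)//10*10,v1,10):
        cv2.putText(im,str(v),(0,int((v-v0+.5)*s)+4),0,.35,(0,255,255),1);cv2.line(im,(24,int((v-v0+.5)*s)),(30,int((v-v0+.5)*s)),(0,255,255),1)
    cv2.imwrite("pics/"+f,im)
def ray(d,uv,z):
    R=cv2.Rodrigues(d["rvec"])[0];c=-R.T@d["tvec"]
    r=R.T@np.linalg.inv(K(d))@np.array([uv[0],uv[1],1.]);return c+r*(z-c[2])/r[2]
def proj(d,P):return cv2.projectPoints(np.atleast_2d(np.array(P,float)),d["rvec"],d["tvec"],K(d),None)[0][:,0]
E
python3 - <<'E'
from h import *
t=load("top0.pkl");s=load("scene0.pkl")
crop(t,(130,165,210,240),10,"t_shelf0.png");crop(t,(300,165,405,240),7,"t_board0.png")
crop(s,(165,220,255,300),8,"s_shelf0.png");crop(s,(285,125,335,180),10,"s_board0.png")
E
```

```text
(no output)
```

View pics/t_shelf0.png

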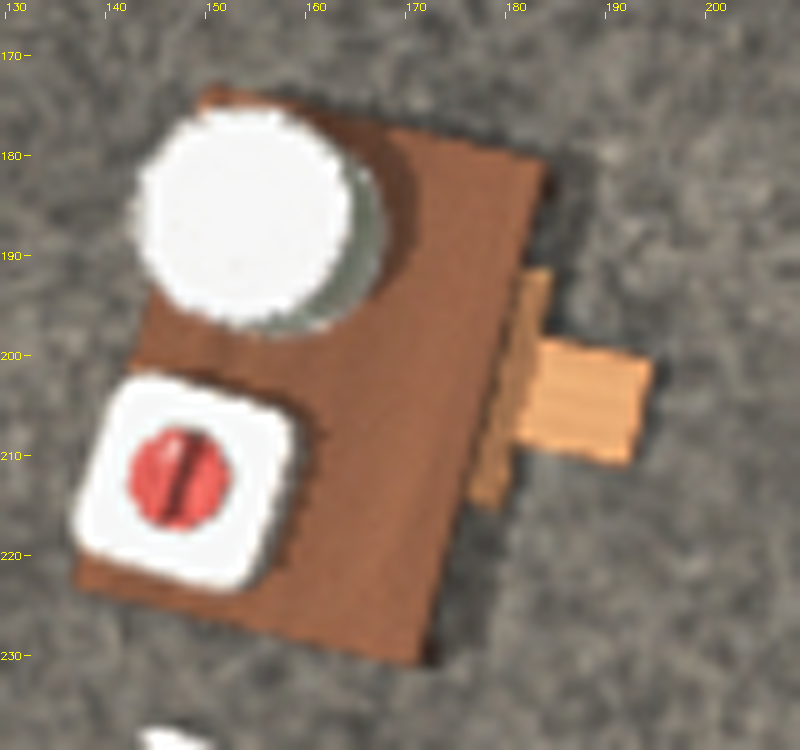

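View pics/t_board0.png

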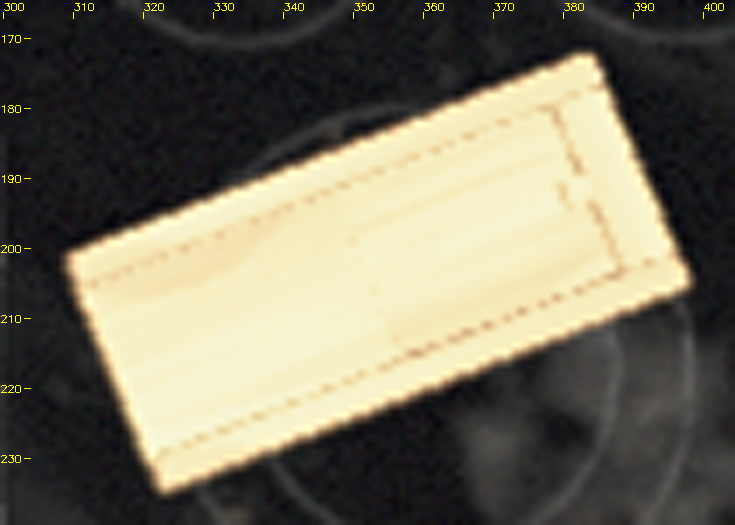

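View pics/s_shelf0.png

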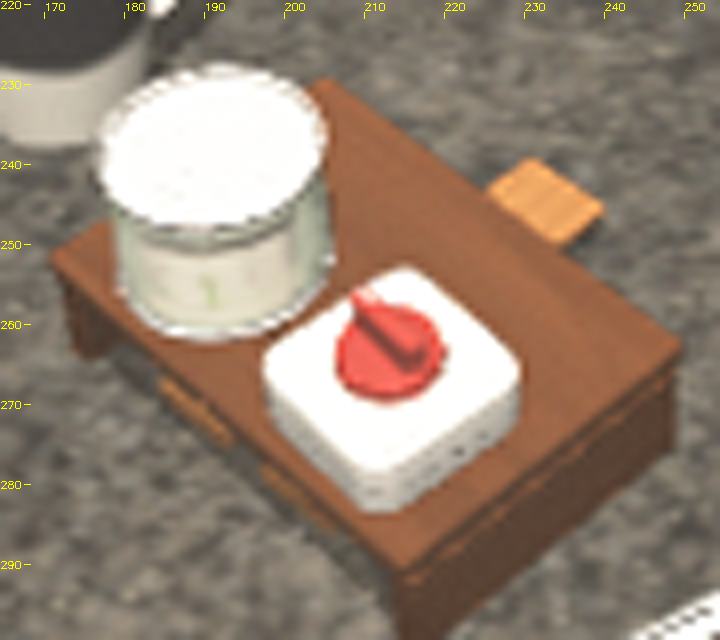

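View pics/s_board0.png

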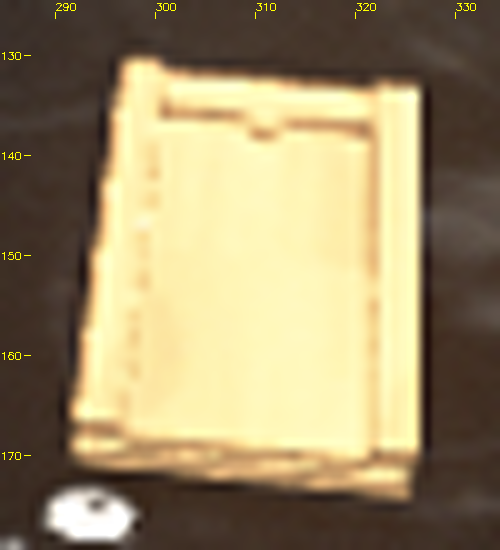

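Crops: the tab in the top view spans (184,198)–(195,200)–(192,211)–(181,208), and the plate's front edge runs (184.5,191.5) to (179,215.5). The board's outer corners are (309,201), (384,172), (398,205) and (323,235). The well and key are at its right end, with the far wall near (381,190). Now to compute.

Run:
```python
from h import *
t=load("top0.pkl");s=load("scene0.pkl")
def show(n,d,pts,z):
    P=np.array([ray(d,p,z) for p in pts]);print(n,P.round(4)[:,:2].tolist());print("  sides",np.linalg.norm(P-np.roll(P,-1,0),axis=1).round(4));return P
def ax(P):return np.degrees(np.arctan2(*P[::-1][:2] if 0 else (P[1],P[0])))
B=show("board top",t,[(309.1,200.9),(384.1,171.9),(398.4,205.2),(322.6,234.9)],.044)
e=(B[1]-B[0]+B[2]-B[3]);print(" centre",B.mean(0),"ang",ax(e))
# scene corners of board: near-left(292.. )
g=lambda x,y,u0,v0,k:(x/k+u0-.5,y/k+v0-.5)
B2=show("board scene",s,[g(122,60,285,125,10),g(420,82,285,125,10),g(415,452,285,125,10),g(72,418,285,125,10)],.044);print(" c",B2.mean(0))
S=show("shelf",t,[(150,173),(184.3,180.5),(172,231),(137,223.3)],.054);e=S[0]-S[1]+S[3]-S[2];print(" c",S.mean(0),"ang(+x into)",ax(e))
S2=show("shelf scene",s,[g(325,78,165,220,8),g(682,348,165,220,8),g(400,570,165,220,8),g(50,258,165,220,8)],.054);print(" c",S2.mean(0))
T=show("tab",t,[(183.8,198.2),(194.9,200.5),(192.5,211),(180.9,208.5)],.017);print(" front",((T[1]+T[2])/2), "ang+x",ax(T[0]-T[1]+T[3]-T[2]))
E_=show("plate edge",t,[(184.5,191.5),(179.2,215.5)],.009)
T2=show("tab scene",s,[g(532,158,165,220,8),g(604,208,165,220,8),g(560,245,165,220,8)],.017)
# lookalike & well
W=show("well far corners, key",t,[(377.3,179.2),(386.7,203)],.038)
# well near edge
show("well near",t,[(350,198.5),(354.5,212.3)],.038)
show("bystanders salt/pepper",t,[(279.5,189.5),(284.5,214.5)],.076)
```

```text
board top [[0.5162, -0.1113], [0.6216, -0.3851], [0.5002, -0.4313], [0.3941, -0.1573]]
  sides [0.2934 0.1299 0.2938 0.1305]
 centre [ 0.50803549 -0.27124494  0.044     ] ang -68.88419377160895
board scene [[0.6237, -0.3873], [0.5015, -0.4402], [0.3958, -0.1616], [0.5177, -0.1133]]
  sides [0.1331 0.2979 0.1311 0.2938]
 c [ 0.50968899 -0.2755743   0.044     ]
shelf [[0.6184, 0.4673], [0.5905, 0.3411], [0.4078, 0.3815], [0.4354, 0.5085]]
  sides [0.1293 0.187  0.13   0.1876]
 c [0.51302877 0.42458707 0.054     ] ang(+x into) 77.62601999995206
shelf scene [[0.5873, 0.3478], [0.4044, 0.3911], [0.4342, 0.5149], [0.6154, 0.4708]]
  sides [0.188  0.1272 0.1866 0.1261]
 c [0.51033393 0.43115886 0.054     ]
tab [[0.5296, 0.3486], [0.521, 0.3071], [0.4821, 0.3153], [0.4914, 0.3585]]
  sides [0.0423 0.0398 0.0442 0.0395]
 front [0.50151318 0.31124755 0.017     ] ang+x 78.03426461525297
plate edge [[0.5556, 0.348], [0.466, 0.3659]]
  sides [0.0914 0.0914]
tab scene [[0.5183, 0.3125], [0.4807, 0.3203], [0.4848, 0.3446]]
  sides [0.0384 0.0247 0.0464]
well far corners, key [[0.5958, -0.3613], [0.5087, -0.3917]]
  sides [0.0922 0.0922]
well near [[0.5253, -0.2601], [0.4752, -0.2748]]
  sides [0.0522 0.0522]
bystanders salt/pepper [[0.554, -0.0031], [0.4652, -0.02]]
  sides [0.0904 0.0904]
```

Sizes and the two views agree: board 293×130, shelf 130×188, tab 40 wide with a 91 mm plate edge, which is the larger cover. The targets are the tab grasp near (0.503, 0.3255) and jaw yaw −12°. I'm moving over now.

drive_tool(steps=[[[0.3, 0.946, 0, 0, 0, 0.05, 60], [0.3, 0.946, 0, 0, 0, 0.05, 60], [0.3, 0.946, 0, 0, 0, 0.05, 60]]], squeeze=40)

```text
clock: 0.48
tool_pos: [0.2759, -0.3816, 0.2304]
orientation: [-0.001, 0.878, -0.479, -0.001]
force: [-0.4, 0.2, -0.5]
finger_gap: 0.699
```

drive_tool(steps=[[[0.3, 0.946, 0, 0, 0, 0.05, 60], [0.3, 0.946, 0, 0, 0, 0.05, 60], [0.3, 0.946, 0, 0, 0, 0.05, 60]]])

```text
clock: 0.85
tool_pos: [0.321, -0.2406, 0.2311]
orientation: [-0.0, 0.913, -0.409, -0.0]
force: [0.7, -1.3, -0.1]
finger_gap: 0.703
```

drive_tool(steps=[[[0.3, 0.946, 0, 0, 0, 0.05, 60], [0.3, 0.946, 0, 0, 0, 0.05, 60], [0.3, 0.946, 0, 0, 0, 0.05, 60]]])

```text
clock: 1.23
tool_pos: [0.3661, -0.0987, 0.2313]
orientation: [-0.0, 0.942, -0.335, 0.0]
force: [-0.4, 0.1, -0.6]
finger_gap: 0.707
```

drive_tool(steps=[[[0.3, 0.946, 0, 0, 0, 0.05, 60], [0.3, 0.946, 0, 0, 0, 0.05, 60], [0.3, 0.946, 0, 0, 0, 0.05, 60]]])

```text
clock: 1.6
tool_pos: [0.4114, 0.0434, 0.2314]
orientation: [-0.0, 0.966, -0.26, 0.0]
force: [0.0, -0.8, 0.2]
finger_gap: 0.702
```

drive_tool(steps=[[[0.3, 0.946, 0, 0, 0, 0.05, 60], [0.3, 0.946, 0, 0, 0, 0.05, 60], [0.3, 0.946, 0, 0, 0, 0.05, 60]]])

```text
clock: 1.98
tool_pos: [0.4566, 0.1855, 0.2312]
orientation: [-0.0, 0.983, -0.184, 0.0]
force: [-0.5, -0.7, -0.3]
finger_gap: 0.704
```

drive_tool(steps=[[[0.3, 0.933, 0, 0, 0, 0.05, 56], [0.3, 0.933, 0, 0, 0, 0.05, 56], [0.3, 0.933, 0, 0, 0, 0.05, 56], [0.3, 0.933, -0.9, 0, 0, 0.05, 56], [0.3, 0.933, -0.9, 0, 0, 0.05, 56], [0.3, 0.933, -0.9, 0, 0, 0.05, 56]]])

```text
clock: 2.72
tool_pos: [0.4966, 0.3206, 0.0905]
orientation: [0.003, 0.994, -0.108, -0.005]
force: [-0.9, 0.1, 0.5]
finger_gap: 0.654
```

Run:
```python
from h import *
t=snap("top",1);s=snap("scene",1)
crop(t,(140,165,220,240),10,"t1.png");crop(s,(165,190,265,290),8,"s1.png")
st=monitor.read_state();print(st["tool_pos"],st["orientation"],st["force"],st["joints"])
```

```text
[0.5003891  0.32230333 0.09539572] [ 6.88349595e-04  9.94181545e-01 -1.07710649e-01 -9.99030289e-04] [-0.08355586  0.68219691 -1.28931392] [ 4.26974036e-01  3.91202095e-01  1.60508998e+00 -1.81935086e-04
  1.14772133e+00  6.42889119e-01]
```

View pics/t1.png

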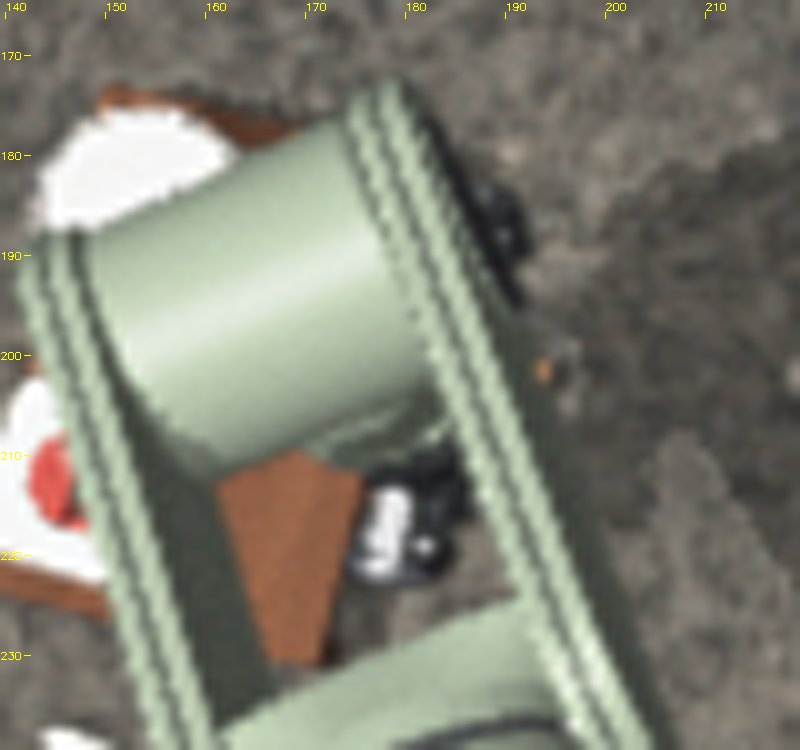

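View pics/s1.png

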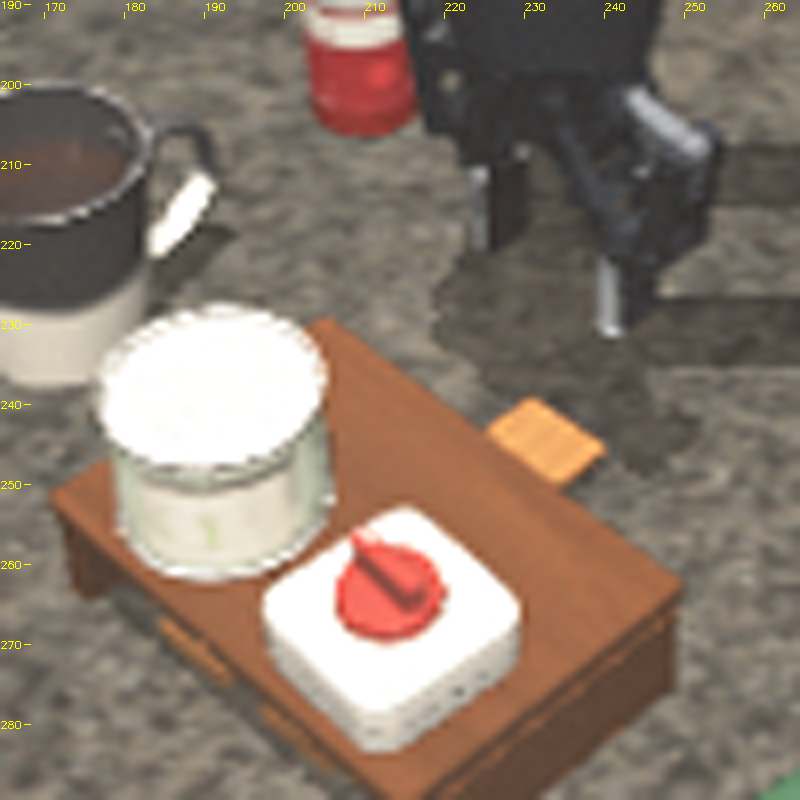

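Scene: fingertips near (223,220) and (240,231), straddling the tab line at (232,245), and tin, timer and shelf are clear. Lowering around the tab.

drive_tool(steps=[[[0, 0, -0.43, 0, 0, 0, 56], [0, 0, -0.43, 0, 0, 0, 56], [0, 0, -0.43, 0, 0, 0, 56]]])

```text
clock: 3.2
tool_pos: [0.5032, 0.3238, 0.0351]
orientation: [-0.001, 0.994, -0.108, 0.002]
force: [-0.5, 0.3, 0.9]
finger_gap: 0.652
```

Run:
```python
from h import *
s=snap("scene",2)
crop(s,(190,190,270,270),10,"s2.png")
st=monitor.read_state();p=st["tool_pos"];print(p,st["force"],st["finger_gap"])
n=np.array([.978,-.208,0])
print(proj(s,[p+[0,0,.005]+.028*n,p+[0,0,.005]-.028*n]))
```

```text
[0.50383627 0.3240937  0.0358119 ] [-0.76643991  0.33033489  1.06459767] 0.657831310964083
[[226.21186417 233.29203186]
 [239.43171459 242.49262573]]
```

View pics/s2.png

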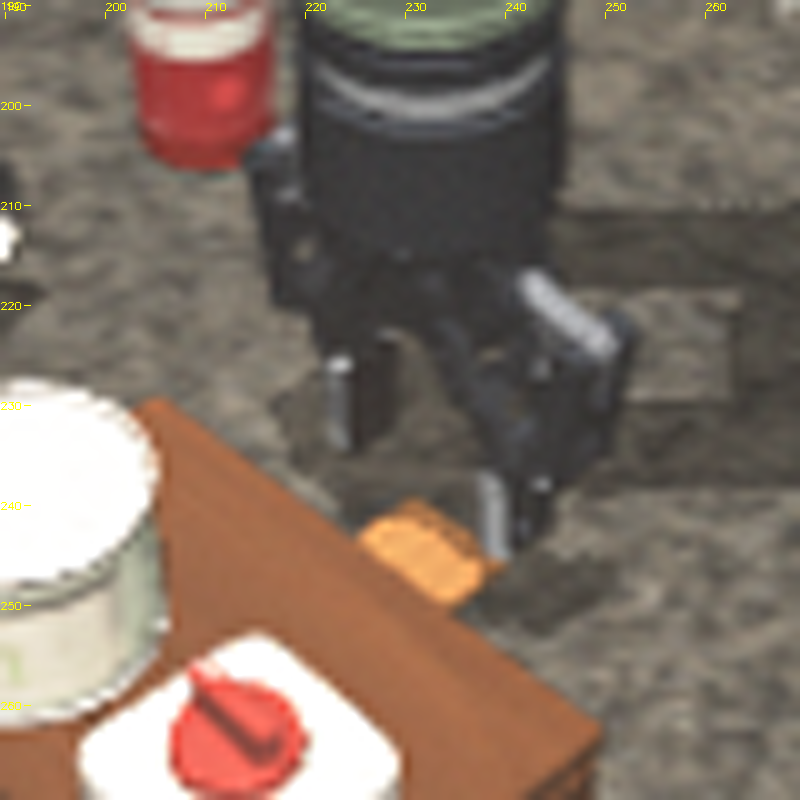

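Fingers straddle the tab: tips at (223,234) and (239,245), tab between at (231,245). Lowering to tab height.

drive_tool(steps=[[[0, 0, -0.12, 0, 0, 0, 56], [0, 0, -0.19, 0, 0, 0, 56], [0, 0, -0.19, 0, 0, 0, 56]]])

```text
clock: 3.62
tool_pos: [0.4994, 0.3222, 0.0019]
orientation: [0.001, 0.994, -0.108, -0.001]
force: [-0.3, 0.3, 0.3]
finger_gap: 0.657
```

drive_tool(steps=[[[0, 0, 0, 0, 0, 0, 48], [0, 0, 0, 0, 0, 0, 35], [0, 0, 0, 0, 0, 0, 30], [0, 0, 0, 0, 0, 0, 30]]], squeeze=60)

```text
clock: 4.12
tool_pos: [0.5011, 0.3229, 0.0039]
orientation: [-0.0, 0.994, -0.108, 0.0]
force: [-0.2, -0.4, 3.6]
finger_gap: 0.447
```

Run:
```python
from h import *
s=snap("scene",3)
crop(s,(190,190,270,270),10,"s3.png")
st=monitor.read_state();p=st["tool_pos"];print(p,st["force"],st["finger_gap"],st["moment"])
```

```text
[0.50110509 0.32287573 0.00384455] [-0.35870409 -0.65835986  3.56677091] 0.4478025474087051 [-0.12102608  0.07526434  0.02216981]
```

View pics/s3.png

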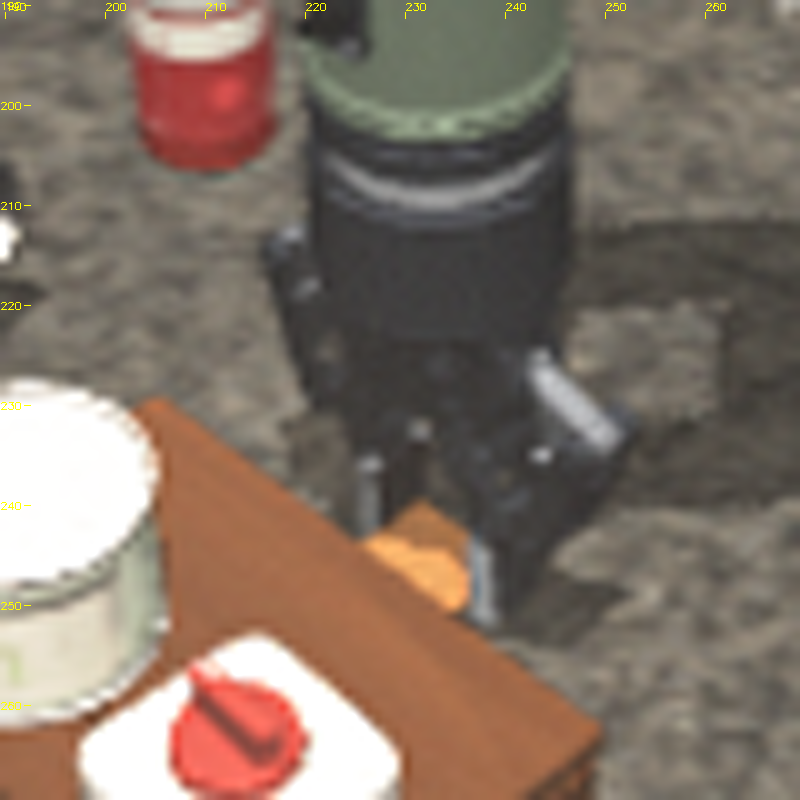

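The gap stopped at about 38 mm, so the tab is held. Pulling out gently along −x of the cover.

drive_tool(steps=[[[-0.02, -0.098, 0, 0, 0, 0, 30], [-0.042, -0.196, 0, 0, 0, 0, 30], [-0.063, -0.293, 0, 0, 0, 0, 30], [-0.084, -0.391, 0, 0, 0, 0, 30]]])

```text
clock: 4.68
tool_pos: [0.4882, 0.2631, 0.0037]
orientation: [-0.0, 0.994, -0.108, 0.0]
force: [0.4, 2.4, 3.3]
finger_gap: 0.446
```

Run:
```python
from h import *
s=snap("scene",4)
crop(s,(170,170,270,300),6,"s4.png")
st=monitor.read_state();p=st["tool_pos"];print(p,st["force"],st["finger_gap"],st["moment"])
```

```text
[0.48764198 0.26138376 0.00339741] [-0.54781913 -2.83297582  6.98272455] 0.4520522533465905 [-0.31826278  0.10704504  0.0391673 ]
```

View pics/s4.png

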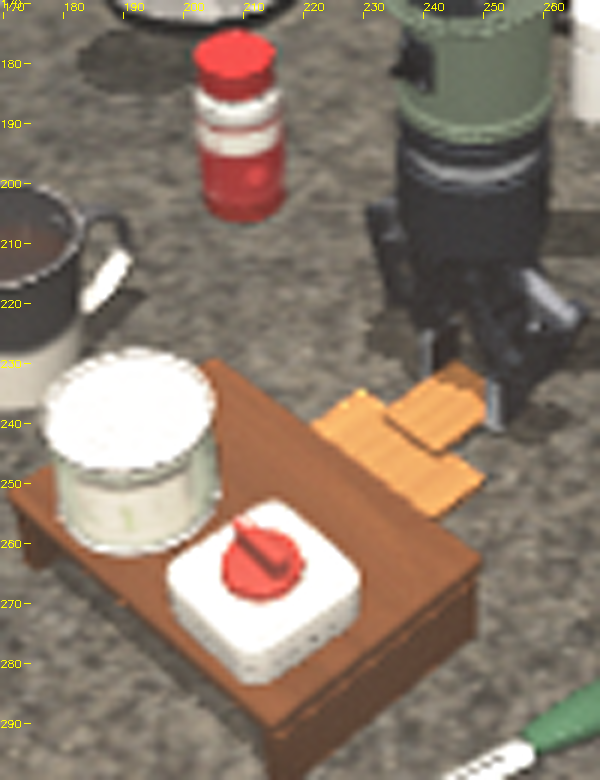

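The cover follows straight: plate visible at (225–245,240–255), shelf unmoved. Drawing it right out.

drive_tool(steps=[[[-0.025, -0.116, 0, 0, 0, 0, 30], [-0.05, -0.233, 0, 0, 0, 0, 30], [-0.075, -0.35, 0, 0, 0, 0, 30], [-0.1, -0.466, 0, 0, 0, 0, 30], [-0.125, -0.58, 0, 0, 0, 0, 30], [-0.15, -0.7, 0, 0, 0, 0, 30], [-0.175, -0.815, 0, 0, 0, 0, 30], [-0.175, -0.815, 0, 0, 0, 0, 30]]])

```text
clock: 5.72
tool_pos: [0.461, 0.139, 0.0033]
orientation: [0.002, 0.994, -0.108, -0.001]
force: [-1.4, -4.9, 8.9]
finger_gap: 0.447
```

drive_tool(steps=[[[0, 0, 0, 0, 0, 0, 56], [0, 0, 0, 0, 0, 0, 56], [0, 0, 0, 0, 0, 0, 56], [0, 0, 0.4, 0, 0, 0, 56], [0, 0, 0.7, 0, 0, 0, 56], [0, -0.5, 0.9, 0, 0, 0.05, 56], [-0.2, -0.9, 0.9, 0, 0, 0.1, 56], [-0.2, -0.9, 0.9, 0, 0, 0.15, 50]]])

```text
clock: 6.72
tool_pos: [0.4309, 0.0049, 0.1386]
orientation: [0.0, 0.992, 0.13, -0.0]
force: [0.1, -0.2, 0.0]
finger_gap: 0.585
```

Run:
```python
from h import *
s=snap("scene",5);t=snap("top",5)
crop(s,(190,170,290,270),8,"s5.png")
crop(t,(140,165,250,240),7,"t5.png")
st=monitor.read_state();p=st["tool_pos"];print(p,st["orientation"],st["force"],st["finger_gap"])
```

```text
[0.4308388  0.00510899 0.13822048] [ 3.02062549e-04  9.92003489e-01  1.26209633e-01 -3.37963246e-04] [-0.06359187 -0.11010942  0.07921836] 0.5846588820624218
```

View pics/s5.png

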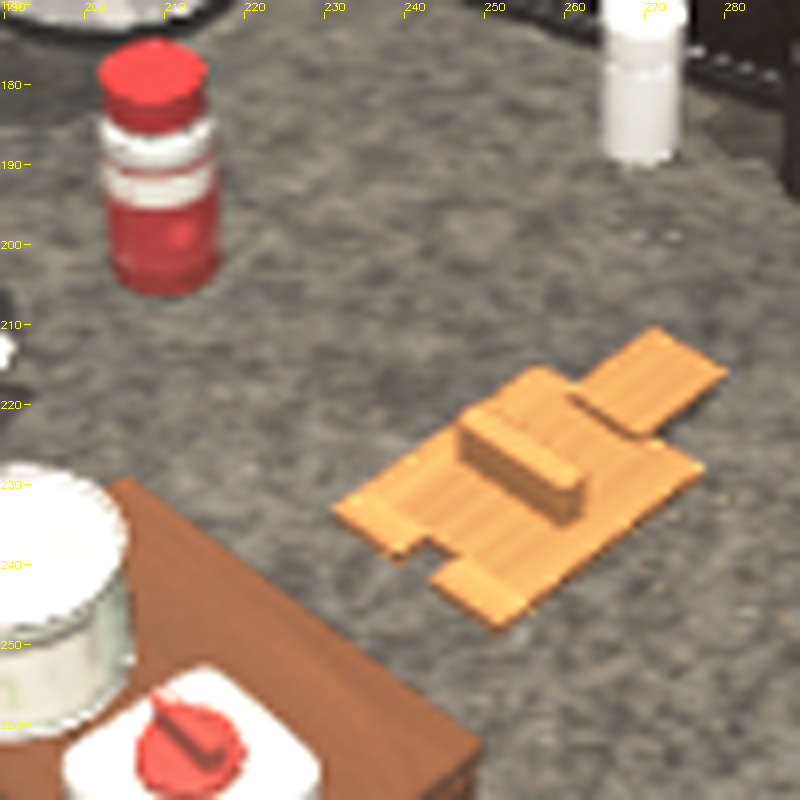

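View pics/t5.png

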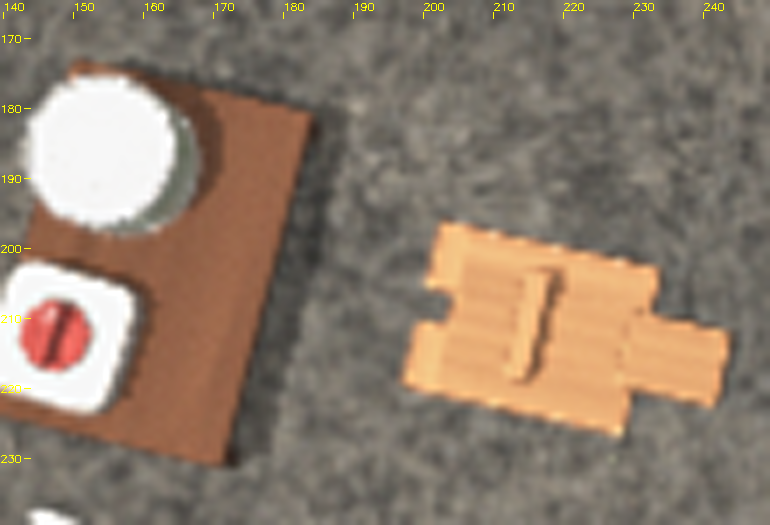

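The cover is fully out on the worktop, bar at top-view (215,211), notch facing the shelf, bystanders unmoved. Measuring its pose.

Run:
```python
from h import *
t=load("top5.pkl");s=load("scene5.pkl")
g=lambda x,y,u0,v0,k:(x/k+u0-.5,y/k+v0-.5)
def f(n,d,pts,z):
    P=np.array([ray(d,p,z) for p in pts]);e=P[0]-P[1]+P[3]-P[2]
    print(n,P.mean(0),np.degrees(np.arctan2(e[1],e[0])),np.linalg.norm(P-np.roll(P,-1,0),axis=1).round(4))
f("top",t,[g(x,y,140,165,7) for x,y in[(441,220),(658,267),(620,437),(402,387)]],.009)
f("scene",s,[g(x,y,190,170,8) for x,y in[(333,508),(540,366),(705,467),(502,633)]],.009)
f("bar top",t,[g(x,y,140,165,7) for x,y in[(527,270),(548,270),(530,383),(510,380)]],.033)
f("bar sc",s,[g(x,y,190,170,8) for x,y in[(460,424),(480,407),(584,470),(564,488)]],.033)
```

```text
top [0.48151597 0.23212333 0.009     ] 77.41407223687243 [0.1186 0.092  0.1186 0.0909]
scene [0.47888185 0.2352148  0.009     ] 77.54853836529252 [0.119  0.0893 0.1227 0.094 ]
bar top [0.48076765 0.23020682 0.033     ] 85.7788948477803 [0.011  0.0596 0.0106 0.058 ]
bar sc [0.47901019 0.23589015 0.033     ] 82.38372635008837 [0.0128 0.0543 0.0129 0.0542]
```

drive_tool(steps=[[[0.16, 0.76, 0, 0, 0, 0.05, 40], [0.16, 0.76, 0, 0, 0, 0.1, 40], [0.16, 0.76, 0, 0, 0, 0.16, 40], [0.16, 0.76, 0, 0, 0, 0.16, 40]]])

```text
clock: 7.32
tool_pos: [0.4554, 0.1223, 0.1377]
orientation: [-0.0, 0.929, 0.37, -0.001]
force: [-0.1, -0.6, -0.3]
finger_gap: 0.47
```

drive_tool(steps=[[[0.17, 0.76, 0, 0, 0, 0.05, 40], [0.17, 0.76, 0, 0, 0, 0.1, 40], [0.17, 0.76, 0, 0, 0, 0.15, 40], [0.17, 0.76, -0.4, 0, 0, 0.19, 40], [0.17, 0.76, -0.4, 0, 0, 0.19, 40], [0.17, 0.76, -0.4, 0, 0, 0.19, 40]]])

```text
clock: 8.07
tool_pos: [0.4819, 0.2348, 0.079]
orientation: [0.0, 0.78, 0.625, 0.0]
force: [0.2, 0.4, 0.6]
finger_gap: 0.464
```

Run:
```python
from h import *
s=snap("scene",6)
crop(s,(200,150,300,250),8,"s6.png")
st=monitor.read_state();p=st["tool_pos"];o=st["orientation"];print(p,o,2*np.degrees(np.arctan2(o[2],o[1])),st["force"],st["finger_gap"])
```

```text
[0.48287931 0.23505573 0.0800785 ] [5.82426771e-04 7.80084533e-01 6.25672012e-01 1.52158661e-03] 77.46317872187484 [ 0.83881211 -0.10755533  0.89903698] 0.4697568366425979
```

View pics/s6.png

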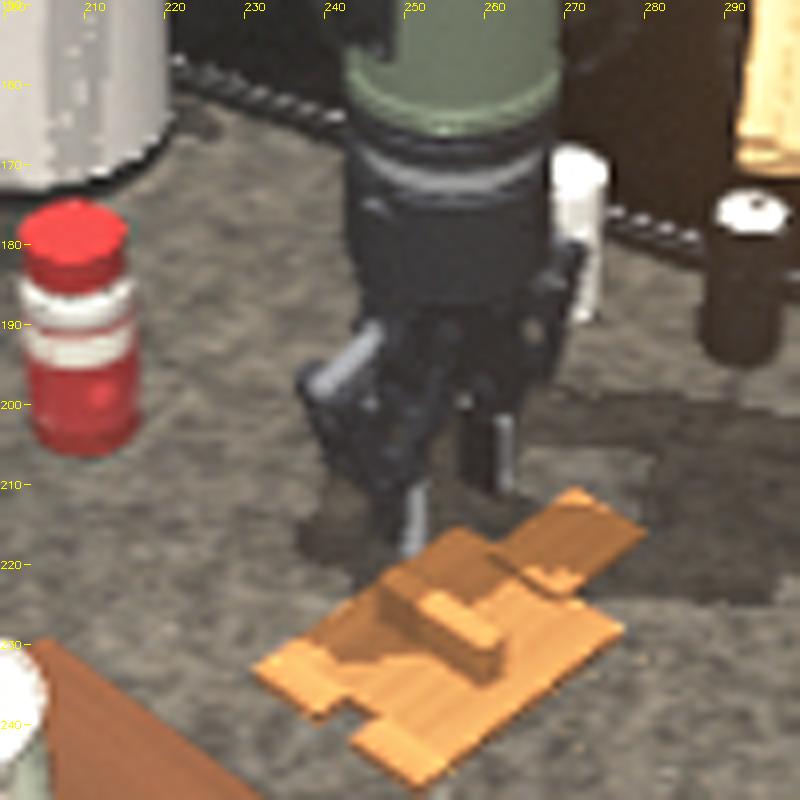

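Yaw is 77.5°, and the fingertips at (251,218) and (262,210) straddle the bar's axis. Descending with a small xy correction, then closing.

drive_tool(steps=[[[-0.017, -0.01, -0.3, 0, 0, 0, 40], [-0.017, -0.01, -0.38, 0, 0, 0, 40], [-0.017, -0.01, -0.42, 0, 0, 0, 40], [-0.017, -0.01, -0.42, 0, 0, 0, 40]]])

```text
clock: 8.62
tool_pos: [0.4798, 0.2336, 0.0164]
orientation: [0.0, 0.779, 0.627, 0.001]
force: [-0.4, -0.4, 0.6]
finger_gap: 0.469
```

drive_tool(steps=[[[0, 0, 0, 0, 0, 0, 20], [0, 0, 0, 0, 0, 0, 8], [0, 0, 0, 0, 0, 0, 5], [0, 0, 0, 0, 0, 0, 5]]], squeeze=60)

```text
clock: 9.12
tool_pos: [0.48, 0.2338, 0.0167]
orientation: [0.0, 0.779, 0.627, 0.001]
force: [0.5, -0.5, 6.4]
finger_gap: 0.147
```

Run:
```python
from h import *
s=snap("scene",7)
crop(s,(200,150,300,250),8,"s7.png")
st=monitor.read_state();p=st["tool_pos"];o=st["orientation"];print(p,o,2*np.degrees(np.arctan2(o[2],o[1])),st["force"],st["finger_gap"])
```

```text
[0.47994204 0.23374381 0.01664836] [4.43050374e-04 7.79074011e-01 6.26930726e-01 1.16347806e-03] 77.64814819369512 [-1.02515072  0.13305942  5.53972825] 0.14504649492096736
```

View pics/s7.png

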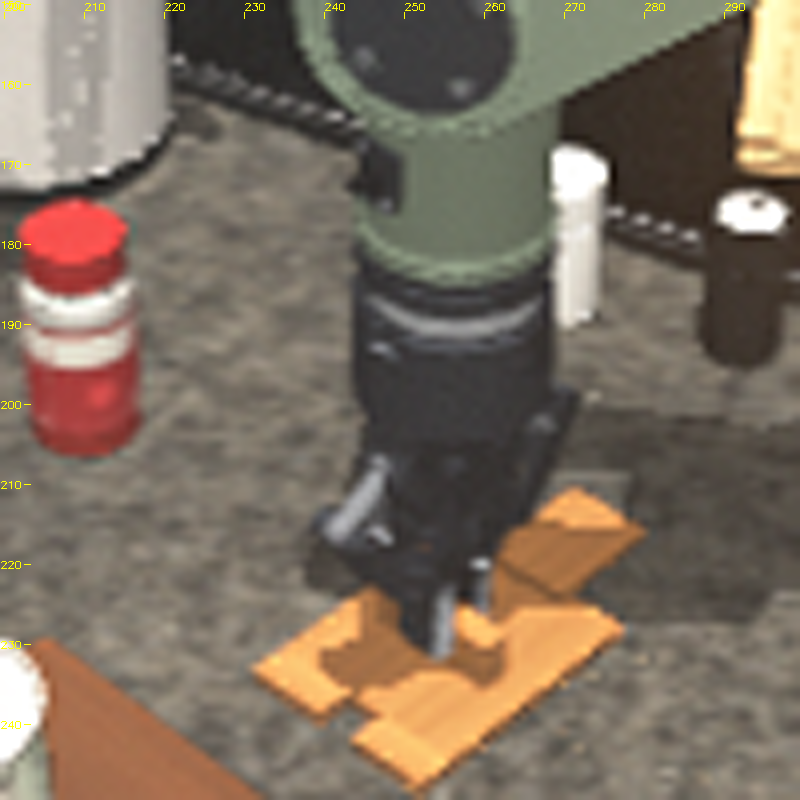

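Bar held (gap about 12 mm). Lifting, and meanwhile refining the board's lateral line from its rails.

drive_tool(steps=[[[0, 0, 0.2, 0, 0, 0, 5], [0, 0, 0.5, 0, 0, 0, 5], [0, 0, 0.9, 0, 0, 0, 5], [0, 0, 0.97, 0, 0, 0, 5], [0, 0, 0.97, 0, 0, 0, 5]]])

```text
clock: 9.8
tool_pos: [0.4786, 0.2333, 0.1609]
orientation: [0.0, 0.779, 0.627, 0.0]
force: [-1.0, 0.4, -1.4]
finger_gap: 0.147
```

Run:
```python
from h import *
t=load("top0.pkl");s=load("scene0.pkl")
g=lambda x,y,u0,v0,k:(x/k+u0-.5,y/k+v0-.5)
for z in(.038,.041,.044):
    L=[ray(t,g(x,y,300,165,7),z) for x,y in[(85,288),(605,85),(160,455),(675,262)]]
    for a,b in((0,1),(2,3)):
        e=L[b]-L[a];print(z,L[a][:2],L[b][:2],np.degrees(np.arctan2(e[1],e[0])))
    n=np.array([.933,.36,0]);print("lat",[float((p@n).round(4)) for p in L])
# scene rails inner: left(160..) right
L=[ray(s,g(x,y,285,125,10),.041) for x,y in[(160,110),(125,425),(375,130),(372,450)]]
n=np.array([.933,.36,0]);print("scene lat",[float((p@n).round(4)) for p in L])
s=snap("scene",8);crop(s,(190,130,300,240),7,"s8.png")
st=monitor.read_state();print(st["tool_pos"],st["force"],st["moment"],st["finger_gap"])
```

```text
0.038 [ 0.49952271 -0.12095244] [ 0.60512926 -0.39290827] -68.7776906229593
0.038 [ 0.41344121 -0.15779796] [ 0.51256778 -0.42501661] -69.64732390132863
lat [0.4225, 0.4231, 0.3289, 0.3252]
0.041 [ 0.49927103 -0.12055641] [ 0.60465872 -0.39194862] -68.77769062295928
0.041 [ 0.41336794 -0.15732557] [ 0.51228907 -0.42399042] -69.64732390132862
lat [0.4224, 0.423, 0.329, 0.3253]
0.044 [ 0.49901935 -0.12016038] [ 0.60418818 -0.39098897] -68.77769062295931
0.044 [ 0.41329466 -0.15685318] [ 0.51201036 -0.42296423] -69.64732390132863
lat [0.4223, 0.423, 0.3291, 0.3254]
scene lat [0.423, 0.4217, 0.3286, 0.327]
[0.47743227 0.23295606 0.15919771] [-0.55846055  0.60891974 -3.23038722] [-0.02566215  0.00518515  0.01160971] 0.145548768590817
```

View pics/s8.png

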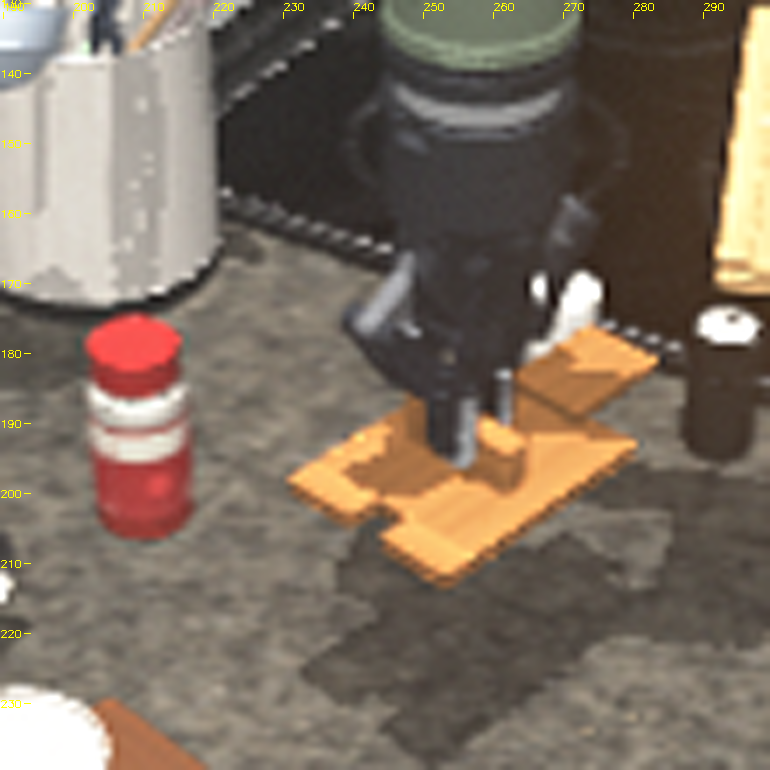

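The cover hangs level and firmly. Carrying it over the shakers with underside about 14 cm up and turning 147° clockwise.

drive_tool(steps=[[[0, -0.2, 0, 0, 0, -0.055, 5], [0, -0.4, 0, 0, 0, -0.11, 5], [0, -0.6, 0, 0, 0, -0.165, 5], [0, -0.8, 0, 0, 0, -0.22, 5], [0, -0.96, 0, 0, 0, -0.27, 5]]])

```text
clock: 10.48
tool_pos: [0.4763, 0.0882, 0.1575]
orientation: [-0.001, 0.969, 0.248, -0.003]
force: [0.2, -0.2, -2.5]
finger_gap: 0.15
```

drive_tool(steps=[[[0, -0.2, 0, 0, 0, -0.055, 5], [0, -0.4, 0, 0, 0, -0.11, 5], [0, -0.6, 0, 0, 0, -0.165, 5], [0, -0.8, 0, 0, 0, -0.22, 5], [0, -0.96, 0, 0, 0, -0.27, 5]]])

```text
clock: 11.1
tool_pos: [0.4764, -0.0552, 0.1575]
orientation: [-0.0, 0.985, -0.173, -0.003]
force: [0.6, 0.1, -1.1]
finger_gap: 0.147
```

drive_tool(steps=[[[0, -0.2, 0, 0, 0, -0.055, 5], [0, -0.4, 0, 0, 0, -0.11, 5], [0, -0.6, 0, 0, 0, -0.165, 5], [0, -0.8, 0, 0, 0, -0.22, 5], [0, -0.96, 0, 0, 0, -0.274, 5], [0, -0.96, 0, 0, 0, -0.274, 5]]])

```text
clock: 11.85
tool_pos: [0.477, -0.1991, 0.1578]
orientation: [0.0, 0.824, -0.566, -0.003]
force: [-0.1, 0.0, -1.7]
finger_gap: 0.144
```

Run:
```python
from h import *
s=snap("scene",9);crop(s,(250,80,350,190),7,"s9.png")
t=snap("top",9);crop(t,(290,160,410,250),6,"t9.png")
st=monitor.read_state();o=st["orientation"];print(st["tool_pos"],o,2*np.degrees(np.arctan2(o[2],o[1])),st["force"],st["moment"],st["finger_gap"])
```

```text
[ 0.47721228 -0.19747355  0.15833855] [-1.47484396e-04  8.25093174e-01 -5.64990404e-01 -2.66007251e-03] -68.80352835003279 [-0.11103924 -0.06708078 -1.70186457] [-0.03894578 -0.0268293   0.01092702] 0.14696831719764047
```

View pics/s9.png

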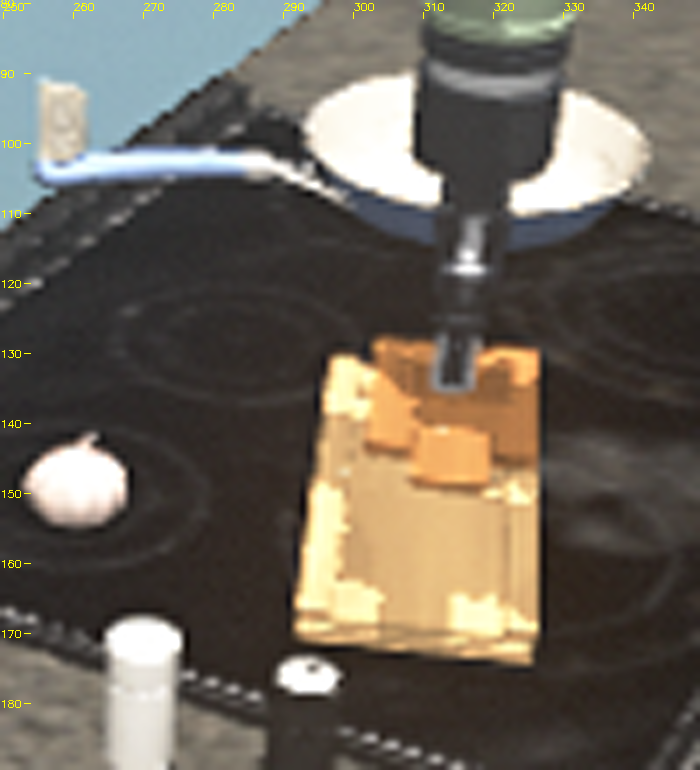

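View pics/t9.png

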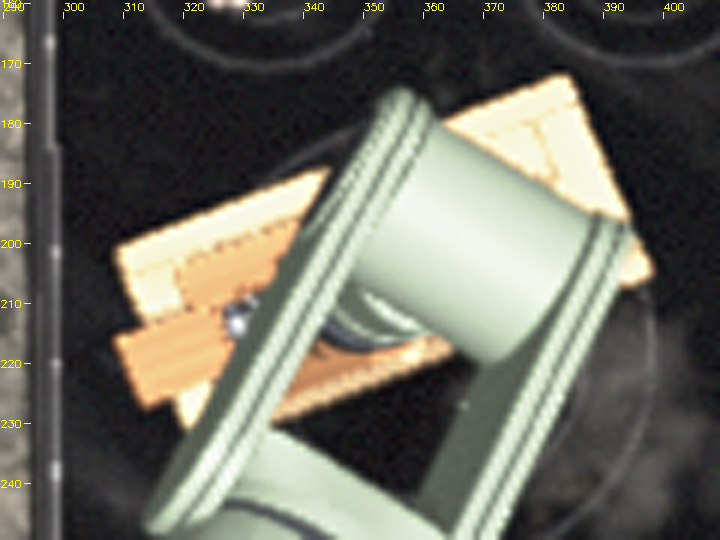

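Cover is over the empty end, notched end towards the well, tab at scene (313,146). Checking the lateral offset of the cover in the grip before lowering.

```bash
python3 - <<'E'
from h import *
t=load("top9.pkl");s=load("scene9.pkl")
g=lambda x,y,u0,v0,k:(x/k+u0-.5,y/k+v0-.5)
n=np.array([.9336,.3584,0]);a=np.array([.3584,-.9336,0])
def f(nm,d,pts,z):
    for p in pts:
        P=ray(d,p,z);print(nm,P[:2].round(4),"lat",(P@n).round(4),"along",(P@a).round(4))
z=.1416
f("tab top",t,[g(115,337,290,160,6),g(148,410,290,160,6)],z+.017)
f("tab sc",s,[g(412,482,250,80,7),g(488,488,250,80,7)],z+.017)
f("plate topL",t,[g(178,268,290,160,6)],z+.009)
f("plate sc",s,[g(365,445,250,80,7),g(540,462,250,80,7),g(372,340,250,80,7),g(540,350,250,80,7)],z+.009)
p=np.array([.4772,-.1975,0]);print("tcp lat",p@n,p@a)
E
python3 - <<'E'
import sys;sys.path.insert(0,'.')
from h import *
t=load("top9.pkl");import os;os.chdir(".")
crop(t,(300,190,350,240),14,"t9b.png")
crop(load("scene9.pkl"),(290,120,335,160),16,"s9b.png")
E
```

```text
tab top [ 0.4561 -0.0946] lat 0.3919 along 0.2518
tab top [ 0.416 -0.112] lat 0.3482 along 0.2536
tab sc [ 0.4506 -0.0881] lat 0.3891 along 0.2438
tab sc [ 0.4156 -0.1032] lat 0.351 along 0.2453
plate topL [ 0.495  -0.1313] lat 0.4151 along 0.3
plate sc [ 0.4912 -0.1224] lat 0.4148 along 0.2903
plate sc [ 0.4065 -0.155 ] lat 0.324 along 0.2904
plate sc [ 0.5361 -0.2314] lat 0.4176 along 0.4082
plate sc [ 0.4514 -0.2711] lat 0.3243 along 0.4148
tcp lat 0.37472992 0.35541448000000003
```

View pics/t9b.png

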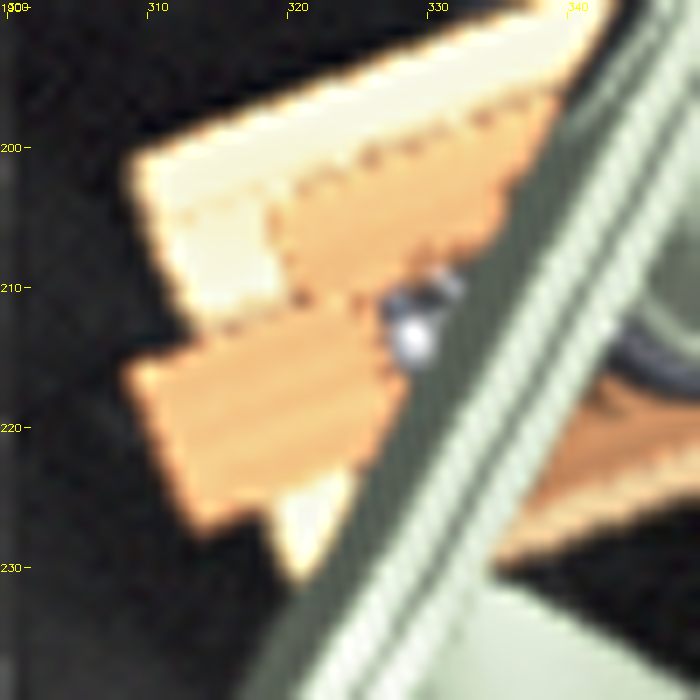

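View pics/s9b.png

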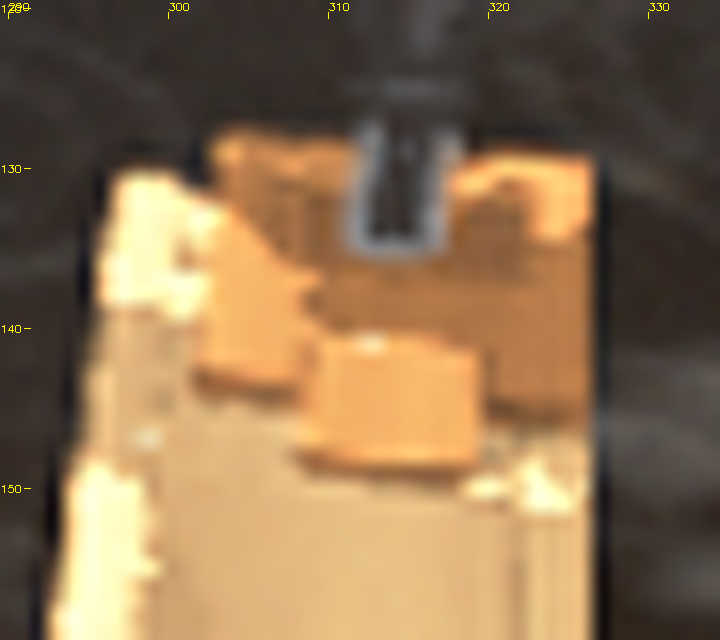

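drive_tool(steps=[[[0.043, -0.019, -0.2, 0, 0, -0.001, 5], [0.043, -0.019, -0.4, 0, 0, -0.001, 5], [0.043, -0.019, -0.56, 0, 0, -0.001, 5], [0.043, -0.019, -0.56, 0, 0, -0.001, 5], [0.043, -0.019, -0.56, 0, 0, -0.001, 5]]])

```text
clock: 12.58
tool_pos: [0.4856, -0.201, 0.0772]
orientation: [-0.0, 0.824, -0.566, 0.0]
force: [0.3, -0.7, -2.6]
finger_gap: 0.146
```

Run:
```python
from h import *
s=snap("scene",10);crop(s,(285,125,335,180),13,"s10.png")
t=snap("top",10);crop(t,(300,190,350,240),14,"t10.png")
st=monitor.read_state();o=st["orientation"];print(st["tool_pos"],o,2*np.degrees(np.arctan2(o[2],o[1])),st["force"],st["moment"],st["finger_gap"])
```

```text
[ 0.48624952 -0.20175716  0.07811432] [-8.21839697e-05  8.24126724e-01 -5.66404031e-01  1.26853581e-03] -68.99975692712782 [ 0.35126549  0.05075354 -1.15719658] [-0.00430299 -0.00164813 -0.02353721] 0.14666859584694397
```

View pics/s10.png

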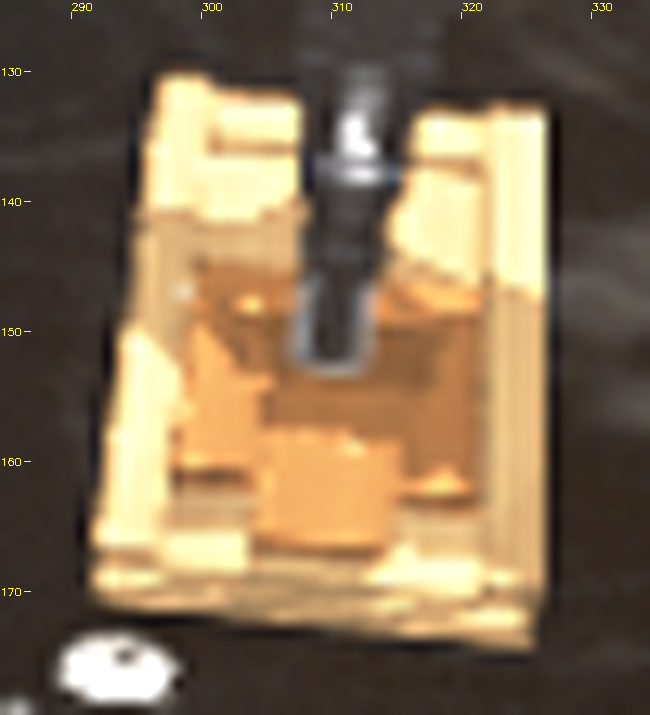

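View pics/t10.png

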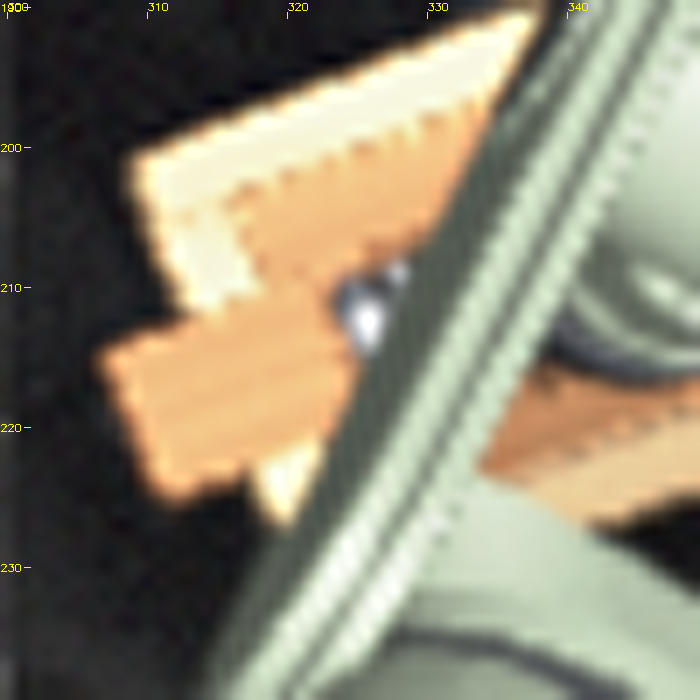

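Run:
```python
from h import *
t=load("top10.pkl");s=load("scene10.pkl")
g=lambda x,y,u0,v0,k:(x/k+u0-.5,y/k+v0-.5)
n=np.array([.9336,.3584,0]);a=np.array([.3584,-.9336,0])
def f(nm,d,pts,z):
    for p in pts:
        P=ray(d,p,z);print(nm,P[:2].round(4),"lat",(P@n).round(4),"along",(P@a).round(4))
z=.0612
f("tab top",t,[g(100,357,300,190,14),g(170,505,300,190,14)],z+.017)
f("tab sc",s,[g(250,546,285,125,13),g(388,550,285,125,13)],z+.017)
f("plate topL",t,[g(235,205,300,190,14)],z+.009)
f("plate sc",s,[g(172,472,285,125,13),g(478,495,285,125,13),g(195,265,285,125,13),g(482,290,285,125,13)],z+.009)
f("board top outerL",t,[g(130,158,300,190,14),g(540,5,300,190,14)],.044)
f("board sc outer back; inner rails",s,[g(92,545,285,125,13),g(545,592,285,125,13),g(168,520,285,125,13),g(485,560,285,125,13)],.044)
p=np.array([.4862,-.2018,0]);print("tcp lat",p@n,p@a)
```

```text
tab top [ 0.4632 -0.0975] lat 0.3975 along 0.257
tab top [ 0.4262 -0.1144] lat 0.3569 along 0.2595
tab sc [ 0.4595 -0.0879] lat 0.3975 along 0.2468
tab sc [ 0.4253 -0.1068] lat 0.3587 along 0.2522
plate topL [ 0.5021 -0.1332] lat 0.421 along 0.3043
plate sc [ 0.4992 -0.123 ] lat 0.422 along 0.2937
plate sc [ 0.4178 -0.1592] lat 0.333 along 0.2984
plate sc [ 0.5433 -0.2355] lat 0.4228 along 0.4146
plate sc [ 0.4606 -0.2694] lat 0.3334 along 0.4166
board top outerL [ 0.5166 -0.1102] lat 0.4428 along 0.288
board top outerL [ 0.5562 -0.2167] lat 0.4416 along 0.4017
board sc outer back; inner rails [ 0.5177 -0.1122] lat 0.4431 along 0.2903
board sc outer back; inner rails [ 0.3936 -0.1603] lat 0.31 along 0.2907
board sc outer back; inner rails [ 0.5041 -0.1364] lat 0.4217 along 0.308
board sc outer back; inner rails [ 0.4149 -0.1667] lat 0.3276 along 0.3044
tcp lat 0.3815912 0.36265456
```

The cover is about 1 mm left of the rail midline and 5–15 mm in from the board's end, fully on the land. Nudging right and lowering.

drive_tool(steps=[[[-0.008, -0.003, -0.05, 0, 0, 0, 5], [-0.008, -0.003, -0.1, 0, 0, 0, 5], [-0.008, -0.003, -0.13, 0, 0, 0, 5], [-0.008, -0.003, -0.13, 0, 0, 0, 5]]])

```text
clock: 13.18
tool_pos: [0.484, -0.202, 0.0602]
orientation: [0.0, 0.824, -0.567, -0.001]
force: [-7.5, 5.3, 20.0]
finger_gap: 0.144
```

drive_tool(steps=[[[0, 0, -0.01, 0, 0, 0, 5], [0, 0, -0.02, 0, 0, 0, 5], [0, 0, -0.02, 0, 0, 0, 5]]])

```text
clock: 13.55
tool_pos: [0.484, -0.2021, 0.0601]
orientation: [0.0, 0.824, -0.566, -0.001]
force: [-16.1, 8.8, 38.9]
finger_gap: 0.146
```

Contact at underside z≈43.5 mm, i.e. rail-top height, with force 39 N. It is on a rail, so backing off and looking.

drive_tool(steps=[[[0, 0, 0.03, 0, 0, 0, 5], [0, 0, 0.04, 0, 0, 0, 5], [0, 0, 0.04, 0, 0, 0, 5]]])

```text
clock: 13.92
tool_pos: [0.4841, -0.202, 0.0603]
orientation: [-0.0, 0.824, -0.567, -0.0]
force: [0.2, 0.2, 4.0]
finger_gap: 0.148
```

Run:
```python
from h import *
s=snap("scene",11);crop(s,(285,125,335,180),13,"s11.png")
t=snap("top",11);crop(t,(300,190,350,240),14,"t11.png")
st=monitor.read_state();o=st["orientation"];print(st["tool_pos"],o,2*np.degrees(np.arctan2(o[2],o[1])),st["force"],st["moment"],st["finger_gap"])
```

```text
[ 0.483996   -0.20200407  0.06021608] [ 4.42168212e-05  8.23888794e-01 -5.66751432e-01 -2.58863359e-04] -69.04800763841934 [-1.53548694  0.26083827  3.78170252] [0.00487958 0.20188369 0.07803298] 0.14699767172365064
```

View pics/s11.png

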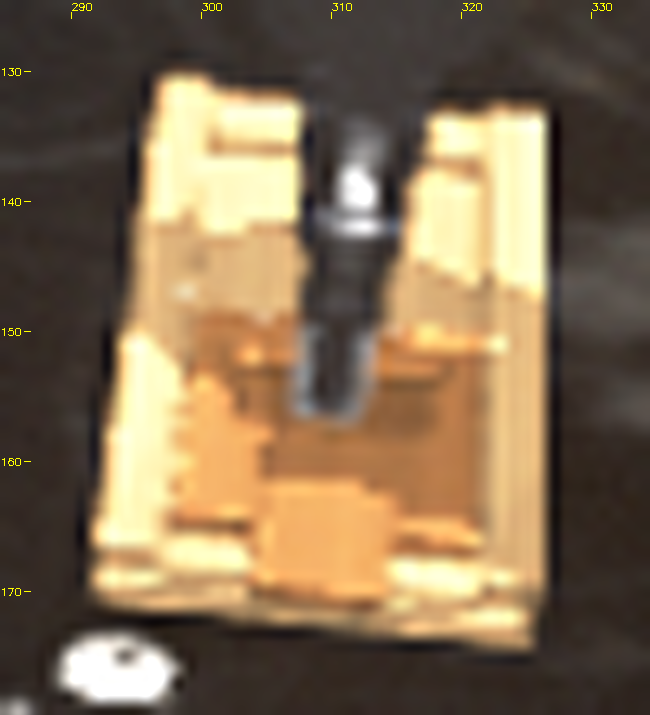

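View pics/t11.png

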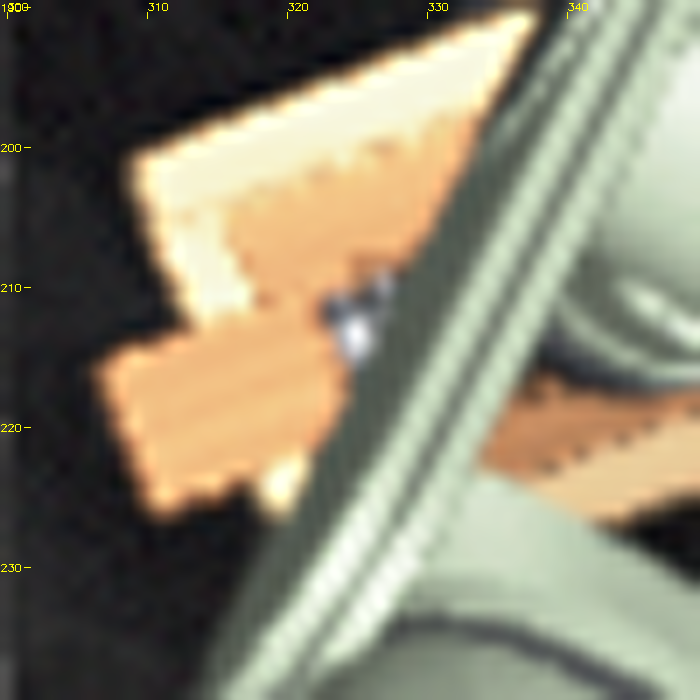

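Run:
```python
from h import *
s=load("scene11.pkl");crop(s,(292,143,329,173),21,"s11b.png")
# predicted outlines for hypotheses
n=np.array([.9336,.3584,0]);a=np.array([.3584,-.9336,0])
g=lambda p:((np.array(p)-[292,143]+.5)*21).round(0)
for z in(.044,):
  for lat in (.3762+.047,.3762-.047):
    print("rail",lat,g(proj(s,[lat*n+x*a+[0,0,z] for x in(.29,.35,.42,.55)])).tolist())
```

```text
rail 0.42319999999999997 [[110.0, 515.0], [131.0, 341.0], [155.0, 151.0], [194.0, -165.0]]
rail 0.3292 [[627.0, 569.0], [631.0, 392.0], [636.0, 199.0], [644.0, -122.0]]
```

View pics/s11b.png

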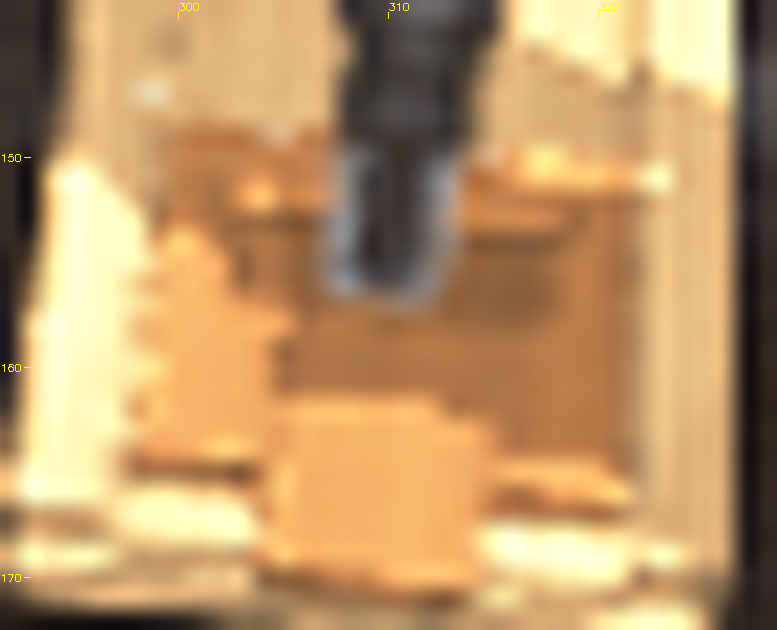

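Zoom: the plate is about 1.6 mm too far right (right edge at x≈322 over the rail edge, 2.5 mm gap left). Shifting left and lowering again.

drive_tool(steps=[[[0.005, 0.002, 0.01, 0, 0, 0, 5], [0.01, 0.004, 0.01, 0, 0, 0, 5], [0.01, 0.004, 0.0, 0, 0, 0, 5], [0.01, 0.004, -0.01, 0, 0, 0, 5], [0.01, 0.004, -0.02, 0, 0, 0, 5]]])

```text
clock: 14.65
tool_pos: [0.4855, -0.2012, 0.0601]
orientation: [0.0, 0.824, -0.567, -0.001]
force: [-9.6, 6.3, 26.8]
finger_gap: 0.147
```

Run:
```python
from h import *
n=np.array([.9336,.3584,0]);a=np.array([.3584,-.9336,0])
st=monitor.read_state();F=st["force"];M=st["moment"];print(F,M,st["tool_pos"],st["orientation"])
r=np.array([-M[1],M[0],0])/F[2];print("contact (ignoring lateral F) lat",r@n,"along",r@a)
s=snap("scene",12);crop(s,(292,143,329,173),21,"s12b.png")
```

```text
[-9.56978503  6.26211908 26.77736312] [ 0.86202489  1.63353243 -0.00183883] [ 0.48547727 -0.20122173  0.06010602] [ 1.45974601e-04  8.24003780e-01 -5.66583696e-01 -8.15142699e-04]
contact (ignoring lateral F) lat -0.04541582936003004 along -0.051918646992062126
```

View pics/s12b.png

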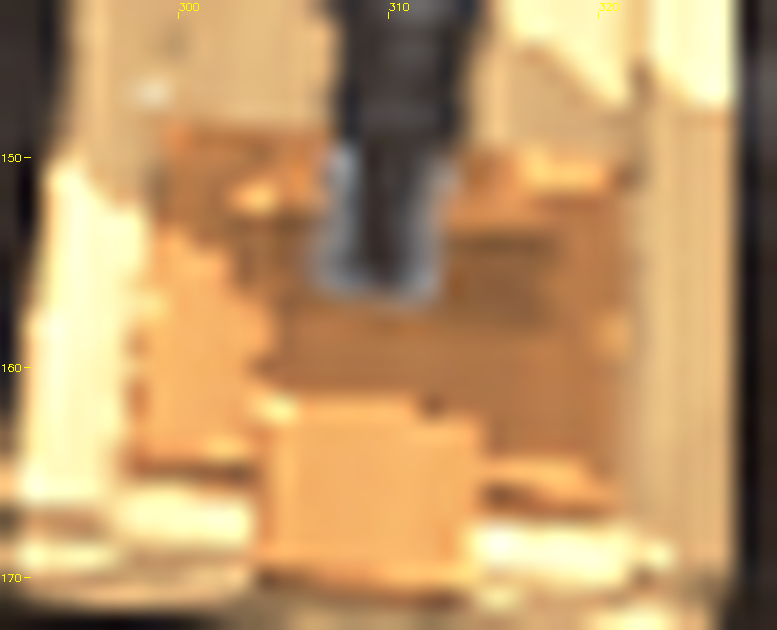

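The moment puts the contact at the rear right corner, and the image now shows the plate centred between the rails with about 2 mm each side. It may be slightly tilted in the grip. I'll relieve the press, let it settle on the board, and look.

drive_tool(steps=[[[0, 0, 0.015, 0, 0, 0, 5], [0, 0, 0.018, 0, 0, 0, 5], [0, 0, 0.018, 0, 0, 0, 18], [0, 0, 0.018, 0, 0, 0, 25], [0, 0, 0.018, 0, 0, 0, 40], [0, 0, 0.018, 0, 0, 0, 40]]])

```text
clock: 15.45
tool_pos: [0.4855, -0.2014, 0.0599]
orientation: [0.0, 0.824, -0.567, -0.0]
force: [0.4, 0.4, -0.7]
finger_gap: 0.467
```

Run:
```python
from h import *
st=monitor.read_state();F=st["force"];M=st["moment"];print(F,M,st["tool_pos"],st["orientation"],st["finger_gap"])
s=snap("scene",13);crop(s,(288,135,332,178),17,"s13.png")
t=snap("top",13);crop(t,(300,190,350,240),14,"t13.png")
```

```text
[ 0.35787599  0.38313317 -0.68409164] [0.05238046 0.01661252 0.00334047] [ 0.48550732 -0.20139139  0.05988876] [ 9.01165664e-06  8.23877135e-01 -5.66768441e-01 -3.60984749e-05] 0.4665466588141609
```

View pics/s13.png

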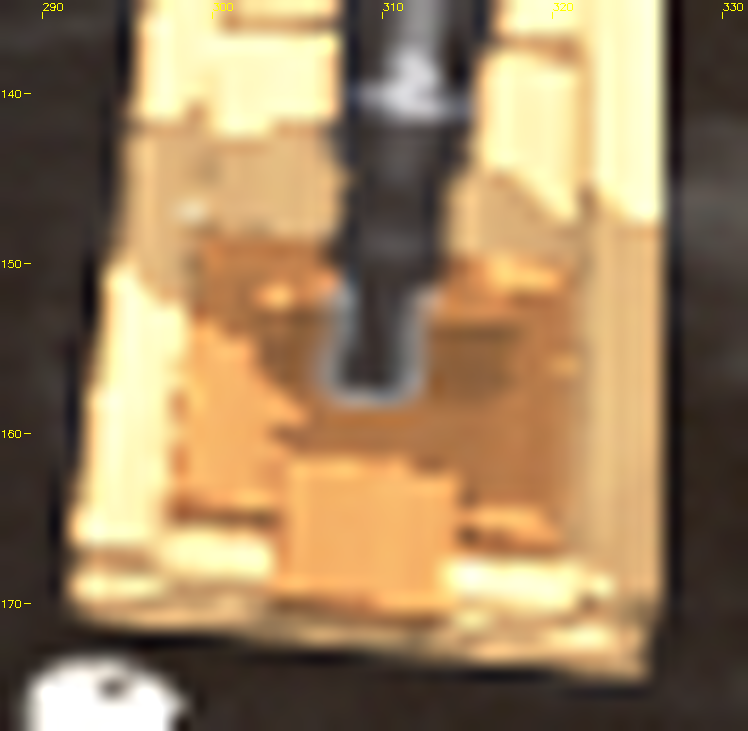

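View pics/t13.png

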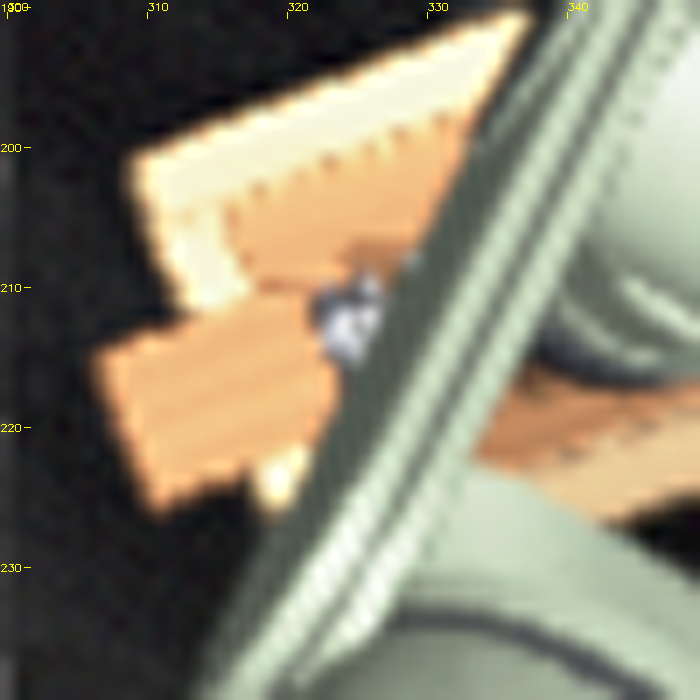

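drive_tool(steps=[[[0, 0, 0.3, 0, 0, 0, 40], [0, 0, 0.7, 0, 0, 0, 40], [0, 0, 0.9, 0, 0, 0, 40], [0, 0, 0.9, 0, 0, 0, 40]]])

```text
clock: 16.05
tool_pos: [0.4876, -0.2027, 0.1985]
orientation: [-0.0, 0.824, -0.567, 0.004]
force: [0.9, 0.8, -0.1]
finger_gap: 0.468
```

Run:
```python
from h import *
st=monitor.read_state();F=st["force"];print(F,st["tool_pos"])
s=snap("scene",14);crop(s,(288,128,332,178),16,"s14.png")
t=snap("top",14);crop(t,(300,165,405,240),7,"t14.png")
```

```text
[ 0.86580785  0.80292629 -0.11247238] [ 0.48763203 -0.20265214  0.19854407]
```

View pics/s14.png

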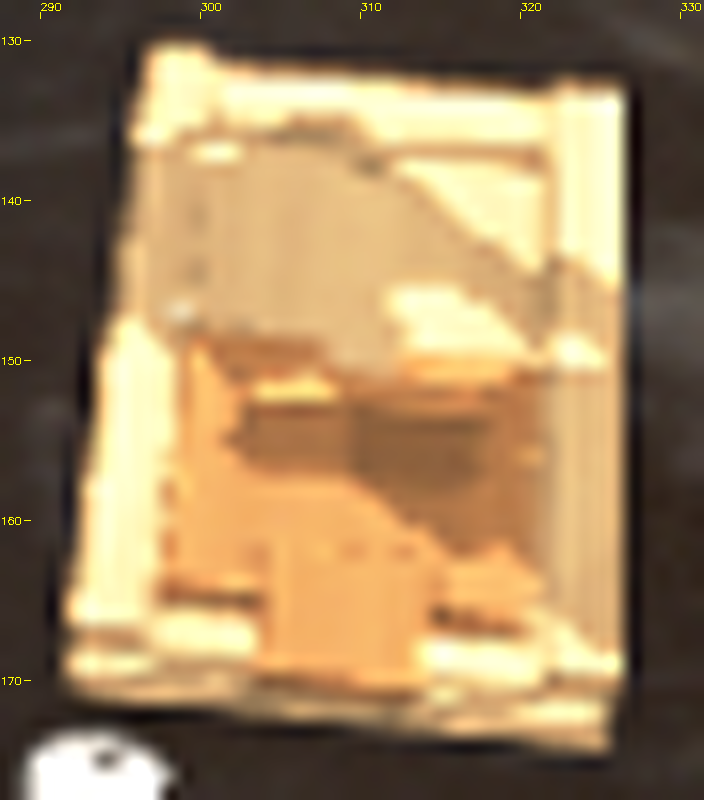

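View pics/t14.png

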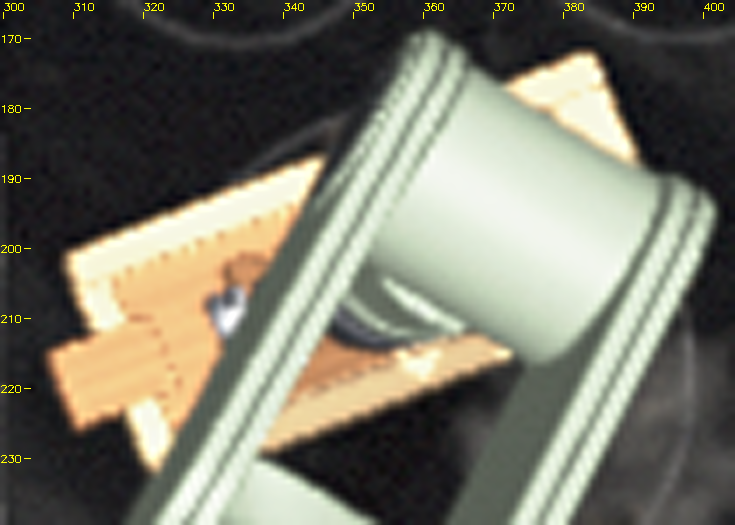

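Run:
```python
from h import *
t=load("top14.pkl");s=load("scene14.pkl")
g=lambda x,y,u0,v0,k:(x/k+u0-.5,y/k+v0-.5)
n=np.array([.9336,.3584,0]);a=np.array([.3584,-.9336,0])
for z in(.047,.053):
  for nm,d,p in[("LF",s,g(192,338,288,128,16)),("LB",s,g(160,580,288,128,16)),("RB",s,g(530,630,288,128,16)),("tabL",s,g(262,680,288,128,16)),("tabR",s,g(415,690,288,128,16)),("topLB",t,g(112,273,300,165,7)),("toptabL",t,g(47,354,300,165,7)),("toptabR",t,g(80,430,300,165,7))]:
    P=ray(d,p,z+(.008 if 'tab' in nm else 0));print(z,nm,"lat",(P@n).round(4),"along",(P@a).round(4))
# bar corners top
```

```text
0.047 LF lat 0.4212 along 0.4242
0.047 LB lat 0.4218 along 0.3088
0.047 RB lat 0.3325 along 0.3038
0.047 tabL lat 0.3952 along 0.2584
0.047 tabR lat 0.3596 along 0.261
0.047 topLB lat 0.4249 along 0.3064
0.047 toptabL lat 0.3981 along 0.2586
0.047 toptabR lat 0.3563 along 0.2598
0.053 LF lat 0.4211 along 0.414
0.053 LB lat 0.4217 along 0.2996
0.053 RB lat 0.3332 along 0.2946
0.053 tabL lat 0.3954 along 0.2495
0.053 tabR lat 0.3601 along 0.2521
0.053 topLB lat 0.4247 along 0.3054
0.053 toptabL lat 0.398 along 0.2578
0.053 toptabR lat 0.3564 along 0.259
```

With the plate top at z=47 mm the two views agree (tab end along-axis 259.7 vs 259.2 mm), so the cover lies flat on the land between the rails. It had sat about 5 mm lower in the grip than I assumed. Regrasping deeper.

drive_tool(steps=[[[-0.018, -0.007, -0.3, 0, 0, 0, 40], [-0.018, -0.007, -0.65, 0, 0, 0, 40], [-0.018, -0.007, -0.85, 0, 0, 0, 40], [-0.018, -0.007, -0.92, 0, 0, 0, 40], [-0.018, -0.007, -0.95, 0, 0, 0, 40], [-0.018, -0.007, -0.95, 0, 0, 0, 40]]])

```text
clock: 16.9
tool_pos: [0.4834, -0.2028, 0.0531]
orientation: [-0.0, 0.824, -0.567, 0.001]
force: [0.1, 0.4, -0.5]
finger_gap: 0.47
```

drive_tool(steps=[[[0, 0, 0, 0, 0, 0, 20], [0, 0, 0, 0, 0, 0, 8], [0, 0, 0, 0, 0, 0, 5], [0, 0, 0, 0, 0, 0, 5]]], squeeze=50)

```text
clock: 17.4
tool_pos: [0.484, -0.2031, 0.054]
orientation: [-0.0, 0.824, -0.567, 0.002]
force: [-0.7, 0.9, 6.0]
finger_gap: 0.15
```

Run:
```python
from h import *
st=monitor.read_state();print(st["force"],st["moment"],st["tool_pos"],st["orientation"],st["finger_gap"])
```

```text
[-0.74386893  0.87267584  5.98733585] [0.09669604 0.05485203 0.06689199] [ 0.48399477 -0.20314787  0.0539622 ] [-5.99971050e-05  8.23883712e-01 -5.66756857e-01  1.51328432e-03] 0.14984535494367965
```

Held again. Sliding along the board towards the well, 110 mm first, staying on the surface.

drive_tool(steps=[[[0.026, -0.068, 0, 0, 0, 0, 5], [0.053, -0.137, 0, 0, 0, 0, 5], [0.079, -0.205, 0, 0, 0, 0, 5], [0.105, -0.274, 0, 0, 0, 0, 5], [0.131, -0.342, 0, 0, 0, 0, 5]]])

```text
clock: 18.02
tool_pos: [0.5028, -0.2524, 0.0539]
orientation: [-0.001, 0.824, -0.567, -0.001]
force: [-2.9, 6.8, 11.5]
finger_gap: 0.153
```

drive_tool(steps=[[[0.026, -0.068, 0, 0, 0, 0, 5], [0.053, -0.137, 0, 0, 0, 0, 5], [0.079, -0.205, 0, 0, 0, 0, 5], [0.105, -0.274, 0, 0, 0, 0, 5], [0.131, -0.342, 0, 0, 0, 0, 5], [0.131, -0.342, 0, 0, 0, 0, 5]]])

```text
clock: 18.77
tool_pos: [0.5227, -0.3052, 0.0536]
orientation: [-0.0, 0.824, -0.567, 0.0]
force: [0.3, 1.3, 5.8]
finger_gap: 0.152
```

Run:
```python
from h import *
st=monitor.read_state();p=st["tool_pos"];print(st["force"],st["moment"],p,st["orientation"],st["finger_gap"])
n=np.array([.9336,.3584,0]);a=np.array([.3584,-.9336,0]);print("lat,along",p@n,p@a)
s=snap("scene",15);crop(s,(285,118,335,178),13,"s15.png")
t=snap("top",15);crop(t,(300,165,405,240),7,"t15.png")
```

```text
[0.31931231 1.3292185  5.77667751] [ 0.4809275   0.25582169 -0.03383771] [ 0.52265718 -0.30519898  0.0535877 ] [-4.20809005e-04  8.23743168e-01 -5.66962948e-01  1.75833612e-04] 0.15241713811856458
lat,along 0.3785694323663471 0.47225410164969694
```

View pics/s15.png

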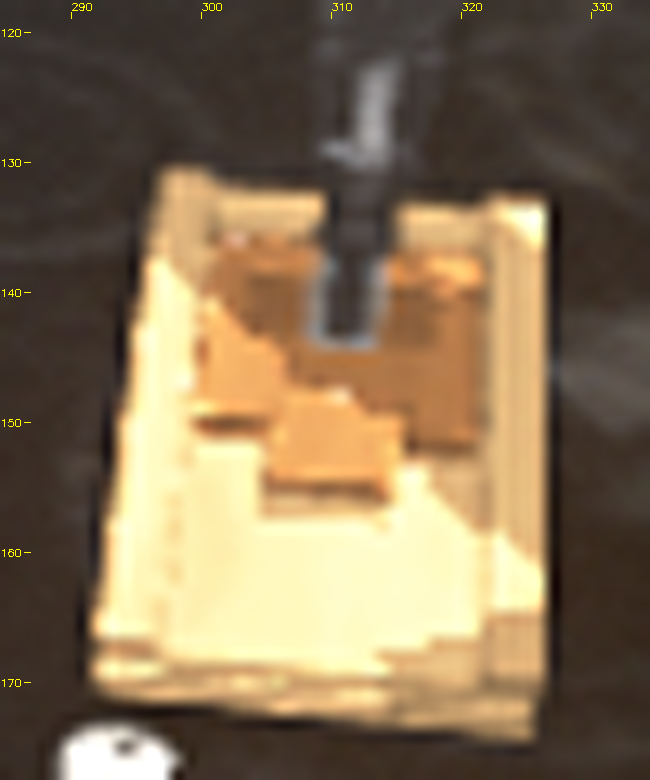

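View pics/t15.png

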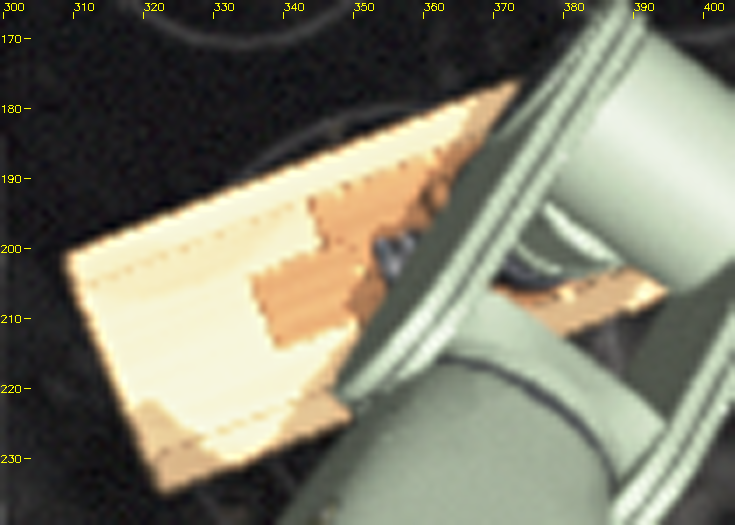

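The cover follows straight between the rails: tab at (310,151), front near the far wall, about 16 mm to go. Creeping with slight downward bias, 3 mm a row.

drive_tool(steps=[[[0.007, -0.019, -0.005, 0, 0, 0, 5], [0.014, -0.037, -0.01, 0, 0, 0, 5], [0.021, -0.056, -0.01, 0, 0, 0, 5], [0.029, -0.075, -0.01, 0, 0, 0, 5], [0.029, -0.075, -0.01, 0, 0, 0, 5]]])

```text
clock: 19.5
tool_pos: [0.5265, -0.3142, 0.0527]
orientation: [-0.002, 0.824, -0.567, -0.002]
force: [-1.9, 6.7, 12.0]
finger_gap: 0.149
```

drive_tool(steps=[[[0.004, -0.009, 0, 0, 0, 0, 5], [0.007, -0.019, 0, 0, 0, 0, 5], [0.007, -0.019, 0, 0, 0, 0, 5]]])

```text
clock: 19.88
tool_pos: [0.5274, -0.3167, 0.0525]
orientation: [-0.002, 0.824, -0.567, -0.002]
force: [-2.4, 5.7, 11.9]
finger_gap: 0.15
```

drive_tool(steps=[[[0.004, -0.009, 0, 0, 0, 0, 5], [0.007, -0.019, 0, 0, 0, 0, 5], [0.007, -0.019, 0, 0, 0, 0, 5]]])

```text
clock: 20.25
tool_pos: [0.5284, -0.3216, 0.0508]
orientation: [0.0, 0.824, -0.567, -0.0]
force: [-0.2, -0.9, -2.3]
finger_gap: 0.152
```

drive_tool(steps=[[[0.004, -0.009, 0, 0, 0, 0, 5], [0.007, -0.019, 0, 0, 0, 0, 5], [0.007, -0.019, 0, 0, 0, 0, 5]]])

```text
clock: 20.62
tool_pos: [0.5285, -0.3234, 0.0499]
orientation: [-0.001, 0.824, -0.567, -0.002]
force: [-1.4, 4.5, -1.6]
finger_gap: 0.152
```

Fz went from +12 N to −2 N, so the rear edge has dropped clear of the land. Far-wall contact is now starting (Fy +4.5). Backing 1 mm and following it down.

drive_tool(steps=[[[-0.003, 0.007, -0.01, 0, 0, 0, 5], [-0.003, 0.007, -0.02, 0, 0, 0, 5], [-0.003, 0.007, -0.02, 0, 0, 0, 5]]])

```text
clock: 21.0
tool_pos: [0.5289, -0.3232, 0.0476]
orientation: [-0.0, 0.824, -0.567, -0.001]
force: [-1.9, 3.9, -1.1]
finger_gap: 0.151
```

Run:
```python
from h import *
st=monitor.read_state();p=st["tool_pos"];F=st["force"];M=st["moment"];print(F,M,p,st["orientation"],st["finger_gap"])
n=np.array([.9336,.3584,0]);a=np.array([.3584,-.9336,0]);print("lat,along",p@n,p@a)
r=np.array([-M[1],M[0],0])/F[2];print(r@n,r@a)
```

```text
[-1.94332745  3.88965492 -1.07967699] [0.72921696 0.26787689 0.19695625] [ 0.52889516 -0.32322973  0.04760038] [-1.80562880e-04  8.23936794e-01 -5.66681380e-01 -5.83861172e-04] 0.15107605665763177
lat,along 0.3779309816252153 0.4913233020563815
-0.010430432508863843 0.7194781741356602
```

drive_tool(steps=[[[-0.003, 0.007, -0.007, 0, 0, 0, 5], [-0.003, 0.007, -0.013, 0, 0, 0, 5], [-0.003, 0.007, -0.013, 0, 0, 0, 5]]])

```text
clock: 21.38
tool_pos: [0.529, -0.3231, 0.047]
orientation: [0.0, 0.824, -0.567, 0.0]
force: [-3.0, 3.9, 3.9]
finger_gap: 0.15
```

Run:
```python
from h import *
st=monitor.read_state();p=st["tool_pos"];F=st["force"];M=st["moment"];print(F,M,p,st["finger_gap"])
s=snap("scene",16);crop(s,(285,118,335,178),13,"s16.png")
```

```text
[-3.04753164  3.86017225  3.92171387] [0.69109048 0.49822457 0.10479139] [ 0.52899949 -0.32309248  0.0469757 ] 0.1500332242286084
```

View pics/s16.png

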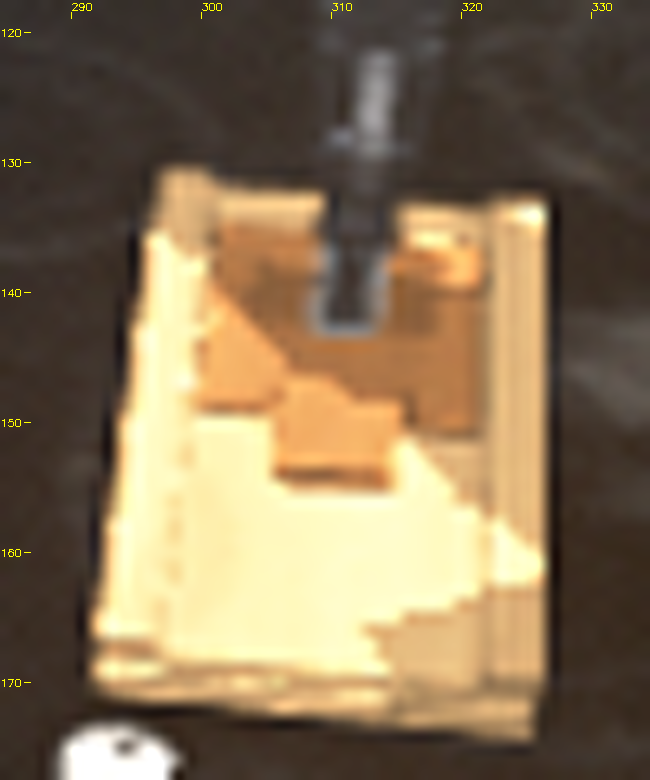

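Tab shadow is now tight to the land, and the tool sits 6.6 mm below the land-sliding height with floor contact. Releasing and lifting to check.

drive_tool(steps=[[[0, 0, 0, 0, 0, 0, 16], [0, 0, 0, 0, 0, 0, 24], [0, 0, 0, 0, 0, 0, 34], [0, 0, 0, 0, 0, 0, 34], [0, 0, 0.2, 0, 0, 0, 34], [0, 0, 0.5, 0, 0, 0, 34], [0, 0, 0.9, 0, 0, 0, 34]]])

```text
clock: 22.3
tool_pos: [0.5276, -0.3219, 0.1804]
orientation: [-0.0, 0.824, -0.567, -0.002]
force: [1.1, -0.3, 0.5]
finger_gap: 0.404
```

drive_tool(steps=[[[-0.3, 0.6, 0.8, 0, 0, 0, 34], [-0.6, 0.9, 0.8, 0, 0, 0, 34], [-0.6, 0.9, 0.8, 0, 0, 0, 34], [-0.6, 0.9, 0.8, 0, 0, 0, 34]]])

```text
clock: 22.8
tool_pos: [0.4385, -0.1865, 0.3039]
orientation: [-0.0, 0.824, -0.566, 0.003]
force: [0.3, -0.1, -0.1]
finger_gap: 0.394
```

drive_tool(steps=[[[-0.2, 0.4, 0, 0, 0, 0, 34], [-0.2, 0.9, 0, 0, 0, 0, 34], [-0.2, 0.9, 0, 0, 0, 0, 34], [-0.2, 0.9, 0, 0, 0, 0, 34]]])

```text
clock: 23.3
tool_pos: [0.4088, -0.0521, 0.3006]
orientation: [0.0, 0.825, -0.566, 0.0]
force: [0.0, 0.2, 0.4]
finger_gap: 0.401
```

Run:
```python
from h import *
st=monitor.read_state();print(st["force"],st["tool_pos"],st["clock"])
s=snap("scene",17);crop(s,(285,118,335,178),13,"s17.png");cv2.imwrite("pics/s17f.png",s["pixels"][:,:,::-1])
t=snap("top",17);crop(t,(300,165,405,240),7,"t17.png")
```

```text
[0.04301288 0.24443172 0.4249939 ] [ 0.40884866 -0.05211391  0.30062286] 23.3
```

View pics/s17.png

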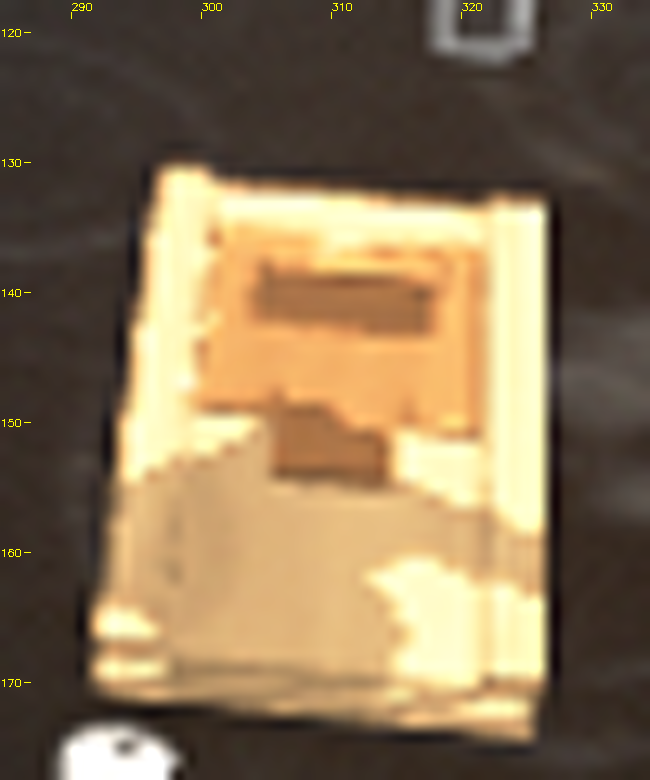

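View pics/t17.png

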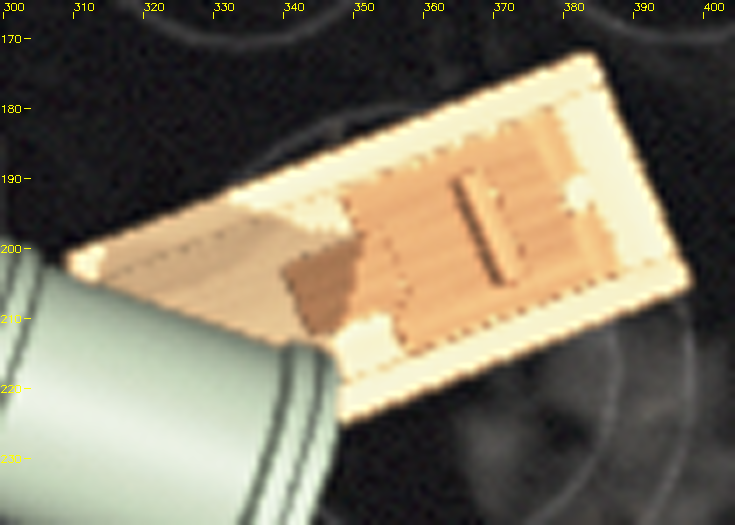

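View pics/s17f.png

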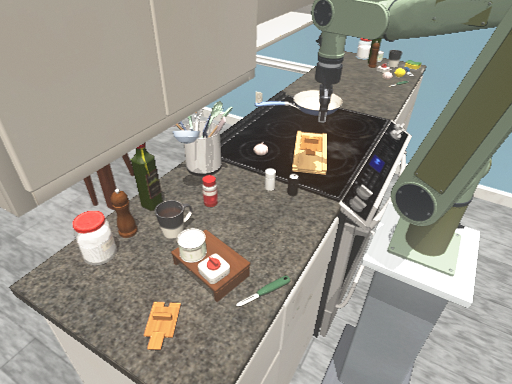

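Cover sits in the well with the notch at the key (top 380,191) and the bar centred, bystanders as before. A numeric level check from both views:

Run:
```python
from h import *
t=load("top17.pkl");s=load("scene17.pkl")
crop(t,(338,172,400,222),12,"t17b.png")
crop(s,(294,128,330,160),21,"s17b.png")
```

```text
(no output)
```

View pics/t17b.png

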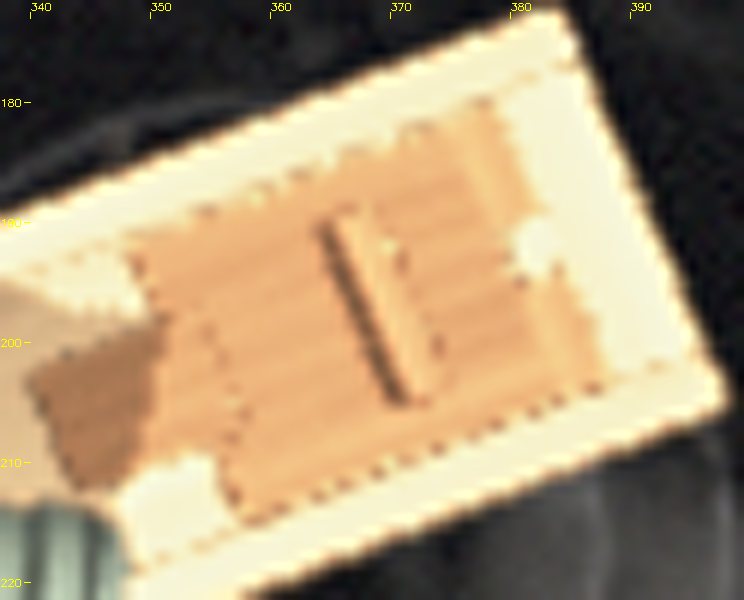

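View pics/s17b.png

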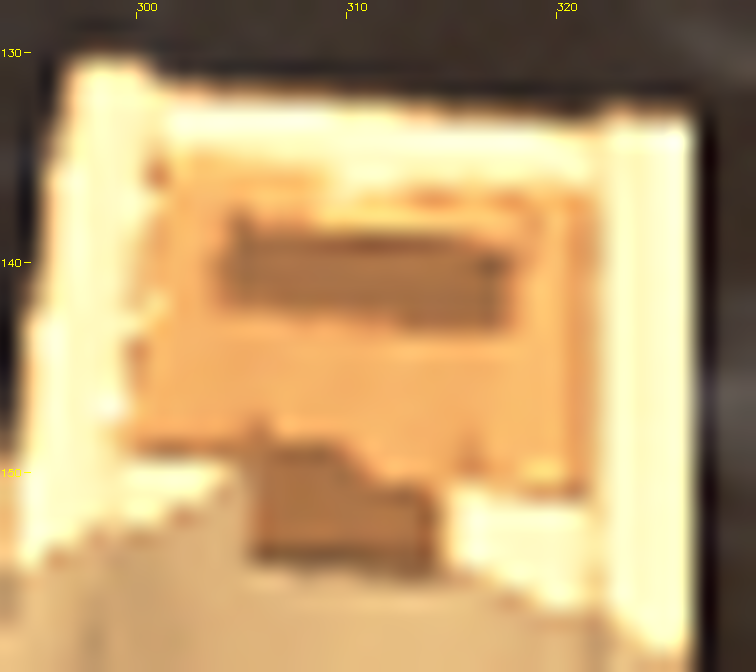

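Run:
```python
from h import *
from scipy.optimize import least_squares
from scipy.spatial.transform import Rotation as Ro
t=load("top17.pkl");s=load("scene17.pkl")
g=lambda x,y,u0,v0,k:(x/k+u0-.5,y/k+v0-.5)
T={(-60,45,9):g(133,248,338,172,12),(-60,-45,9):g(250,523,338,172,12),(60,45,9):g(492,98,338,172,12),(60,-45,9):g(603,385,338,172,12),(-105,20,17):g(25,382,338,172,12),(-105,-20,17):g(82,490,338,172,12)}
S={(-60,45,9):g(130,440,294,128,21),(-60,-45,9):g(580,490,294,128,21),(60,45,9):g(165,150,294,128,21),(-105,20,17):g(252,552,294,128,21),(-105,-20,17):g(435,570,294,128,21),(60,-45,9):g(588,185,294,128,21)}
def res(x):
    R=Ro.from_euler('ZYX',x[3:]).as_matrix();r=[]
    for d,D in((t,T),(s,S)):
        P=np.array(list(D))/1000@R.T+x[:3];r.append(proj(d,P)-np.array(list(D.values())))
    return np.vstack(r).ravel()
x=least_squares(res,[.53,-.325,.031,-1.2,0,0]).x
n=np.array([.9336,.3584,0]);a=np.array([.3584,-.9336,0]);p=x[:3]
print(p,"yaw,pitch,roll",np.degrees(x[3:]),"lat",p@n,"along",p@a,"rms",np.sqrt((res(x)**2).mean()))
```

```text
[ 0.52846395 -0.32560168  0.03262371] yaw,pitch,roll [-68.87329603  -0.67903794   0.35932056] lat 0.376678302868403 along 0.4933832121555804 rms 0.4272101394519568
```

The fit says z 32.6 mm (seated 31, undropped 38), level within about 0.7°, centred on the well. That tilt is near measurement noise, but there is time to confirm it by feel: a light press with shut fingers on the bar's top (expected at z≈64 mm).

drive_tool(steps=[[[0.4, -0.9, -0.3, 0, 0, 0, 0], [0.4, -0.9, -0.3, 0, 0, 0, 0], [0.4, -0.9, -0.3, 0, 0, 0, 0], [0.4, -0.9, -0.3, 0, 0, 0, 0]]])

```text
clock: 23.9
tool_pos: [0.4683, -0.1907, 0.2541]
orientation: [0.0, 0.822, -0.569, -0.002]
force: [-0.4, 0.2, -0.2]
finger_gap: -0.0
```

drive_tool(steps=[[[0.4, -0.92, -0.5, 0, 0, 0, 0], [0.4, -0.92, -0.9, 0, 0, 0, 0], [0.4, -0.92, -0.9, 0, 0, 0, 0], [0.4, -0.92, -0.9, 0, 0, 0, 0], [0.4, -0.92, -0.9, 0, 0, 0, 0]]])

```text
clock: 24.52
tool_pos: [0.5281, -0.3255, 0.1203]
orientation: [-0.0, 0.824, -0.567, -0.001]
force: [-0.1, 0.5, 0.3]
finger_gap: -0.001
```

Over the bar. Down to about 68 mm, then by 1.5 mm steps.

drive_tool(steps=[[[0, 0, -0.25, 0, 0, 0, 0], [0, 0, -0.34, 0, 0, 0, 0], [0, 0, -0.34, 0, 0, 0, 0]]])

```text
clock: 24.9
tool_pos: [0.5292, -0.3251, 0.0715]
orientation: [-0.0, 0.824, -0.566, 0.001]
force: [0.2, 0.1, 0.4]
finger_gap: 0.003
```

drive_tool(steps=[[[0, 0, -0.01, 0, 0, 0, 0], [0, 0, -0.02, 0, 0, 0, 0], [0, 0, -0.02, 0, 0, 0, 0]]])

```text
clock: 25.28
tool_pos: [0.5296, -0.326, 0.0696]
orientation: [-0.0, 0.824, -0.567, 0.001]
force: [-1.6, 1.6, 7.7]
finger_gap: 0.001
```

Contact at 69.6 mm. That matches the board standing about 5.5 mm higher than I assumed: land contact at first lowering was at 43.5 mm, minus the 7 mm well, plus the 33 mm bar gives 69.5 mm. One more small press to see that it is stiff.

drive_tool(steps=[[[0, 0, -0.008, 0, 0, 0, 0], [0, 0, -0.008, 0, 0, 0, 0], [0, 0, -0.008, 0, 0, 0, 0]]])

```text
clock: 25.65
tool_pos: [0.5296, -0.326, 0.0695]
orientation: [-0.0, 0.824, -0.567, 0.001]
force: [-3.9, 2.3, 12.8]
finger_gap: 0.001
```

drive_tool(steps=[[[0, 0, 0.3, 0, 0, 0, 0], [0, 0, 0.9, 0, 0, 0, 0], [0, 0, 0.9, 0, 0, 0, 0]]])

```text
clock: 26.02
tool_pos: [0.5307, -0.3272, 0.2066]
orientation: [0.0, 0.824, -0.567, 0.004]
force: [0.8, -1.7, -0.6]
finger_gap: 0.001
```

drive_tool(steps=[[[-0.3, 0.6, 0.6, 0, 0, 0, 0], [-0.6, 0.9, 0.6, 0, 0, 0, 0], [-0.6, 0.9, 0.6, 0, 0, 0, 0], [-0.6, 0.9, 0.6, 0, 0, 0, 0]]])

```text
clock: 26.52
tool_pos: [0.4382, -0.1888, 0.2942]
orientation: [-0.0, 0.825, -0.566, 0.003]
force: [0.8, -0.5, 0.3]
finger_gap: 0.001
```

drive_tool(steps=[[[-0.2, 0.4, 0, 0, 0, 0, 0], [-0.2, 0.9, 0, 0, 0, 0, 0], [-0.2, 0.9, 0, 0, 0, 0, 0], [-0.2, 0.9, 0, 0, 0, 0, 0]]])

```text
clock: 27.02
tool_pos: [0.409, -0.0552, 0.2909]
orientation: [0.0, 0.825, -0.566, 0.0]
force: [-0.7, 0.6, -0.4]
finger_gap: 0.0
```

Run:
```python
from h import *
st=monitor.read_state();print(st["force"],st["tool_pos"],st["clock"],abs(st["dq"]).max())
t=snap("top",18);crop(t,(338,172,400,222),12,"t18b.png")
```

```text
[-0.72434735  0.55640939 -0.4466597 ] [ 0.40904053 -0.05517952  0.29088263] 27.025 0.037244050813920786
```

View pics/t18b.png

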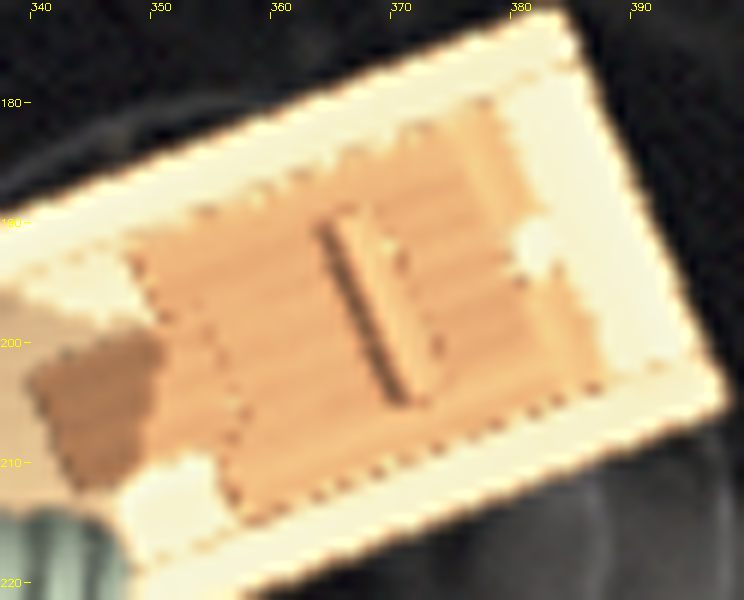

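The press was stiff (0.1 mm give at 13 N) and the picture is unchanged: notch over the key at (381,191), plate within the rails. Handing in.

```bash
python3 -c "
from plant import robot
print(robot.job_done())"
```

```text
the job is handed in; nothing more can be done
None
```

I drew the cover out from under the shelf by its tab, let go of it on the worktop, and took it by its grip bar. I laid it between the rails on the empty end of the board and slid it along until it dropped into the well. I handed the job in at about 27 s, with the robot clear.

**Last checks that agreed**
- **Drop:** it was felt clearly, with the vertical force going from +12 N to −2 N.
- **Fully home:** after the drop the tool came 6.6 mm lower (the well is 7 mm deep). A 13 N press on the bar gave only 0.1 mm.
- **Position:** the pictures show the notch over the key and the plate level within about 0.7°, which is near measurement noise. In the last full picture, just before that press, the other things looked unmoved.

**Problems and disagreements**
- **First lowering:** the cover stopped about 5.5 mm high with up to 39 N on the wrist. I took it to be resting on a rail, backed off, shifted it 1.6 mm sideways, set it down and regrasped it.
- **Board height:** feel puts the board about 5.5 mm higher than given. The bar's top was touched at 69.6 mm, where 64 mm was expected. I think that, rather than the rail, explains the early contact.
- **Camera fit:** the camera fit puts the seated underside at 32.6 mm, against 36.5 mm by feel. Both fit a seated cover on their own reckoning of the board's height, but I did not settle the difference.

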